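Empty the specimen tray and return it to the turntable mark

TASK

Carry the steel tray with all three rock specimens aboard to the yellow bin, hold its open end low over the bin and only then tip it until all three have slid into the bin; never touch the rocks with the gripper and let none fall anywhere else. Then set the empty tray gently back on the turntable, centred and lined up with the orange line, its open end at the orange dot, and let go of it: the turntable spins freely and must not be turned, neither when the tray is lifted nor when it is set down. Leave the flask, the bottle and the dishes alone.

Things in the scene. Friction and masses are not known exactly. Their poses are not given: they have to be found in the camera images.
- tray: Steel specimen tray, 190 (its x) x 124 (its y) mm, 0.3 kg, with a blue handle bar on a hoop across its middle. Origin: centre of its underside, z up. Floor 5 mm thick; side walls and the end wall at +x are 5 mm thick and 33 mm high; the -x end is open, with no sill. It starts on the turntable, off the orange line, open end roughly towards the robot.
- tray_handle (a point): Centre of the blue handle bar, 113 mm above the tray's underside, over its middle; axes as the tray's. The bar runs along the tray's y: 124 mm long, 16 mm thick (along x), 26 mm tall (100 to 126 mm above the underside), gripped by its two flat faces. The hoop's uprights at its ends are 24 mm wide. About 60 mm are free between bar and rocks.
- tray_lip (a point): Middle of the tray's open end, on the floor's upper face, 95 mm from the tray's middle along its -x. Axes as the tray's. Rocks start to slide off at some 19 to 33 degrees of tilt (differs from run to run), so tip slowly until they have gone.
- platter: Free-spinning turntable disc, grey, 230 mm across. Origin: on the vertical turning axis at its underside; its upper face is 12 mm higher, 40 mm above the bench. An orange line runs across it along its x axis, a dot at the -x end. Some 0.01 N m turns it, and a tray on it turns with it. The tray is lined up when its x axis points as the platter's x and its origin is on the axis.
- dot (a point): Centre of the orange dot on the platter's upper face, 104 mm from the turning axis along the platter's -x.
- bin: Yellow open bin, fixed to the bench, 220 (its x) x 200 (its y) x 85 mm high, walls and floor 5 mm. Origin: centre of its underside.
- flask: Bystander: loose conical flask with an orange cap, 72 mm across the foot, 112 mm tall. Origin: centre of its underside. Leave alone.
- reagent: Bystander: loose amber bottle with a blue cap, 60 mm diameter, 105 mm tall. Origin: centre of its underside. Leave alone.
- dishes: Bystander: loose stack of three dishes, 90 mm diameter, 41 mm tall. Origin: centre of its underside. Leave alone.
- rock_red: The reddish-brown rock specimen, a loose lump about 56 x 40 x 32 mm with a flat base, 80 to 160 g. Origin: centre of its base. At the start it lies on the tray's floor. Never to be touched by the gripper.
- rock_grey: The grey rock specimen, a loose lump about 56 x 40 x 32 mm with a flat base, 80 to 160 g. Origin: centre of its base. At the start it lies on the tray's floor. Never to be touched by the gripper.
- rock_green: The dark green rock specimen, a loose lump about 56 x 40 x 32 mm with a flat base, 80 to 160 g. Origin: centre of its base. At the start it lies on the tray's floor. Never to be touched by the gripper.
Things that resemble listed ones, but are neither listed nor needed, are in the scene too. Of the things like the tray, leave any that is green; of the rest the smaller one is meant.

How it is judged:
On the way, in this order (a step that is already met when the one before it is completed fails the run):
1. the tray is over the bin, its open end low (within 80 mm above the rim), with all three rocks still on it (horizontal distance between tray_lip and bin below 0.11 m and height (world z) of tray_lip below 0.165 m and x of rock_red in the frame of tray between -0.1 and 0.1 m and y of rock_red in the frame of tray between -0.065 and 0.065 m and z of rock_red in the frame of tray between -0.01 and 0.06 m and x of rock_grey in the frame of tray between -0.1 and 0.1 m and y of rock_grey in the frame of tray between -0.065 and 0.065 m and z of rock_grey in the frame of tray between -0.01 and 0.06 m and x of rock_green in the frame of tray between -0.1 and 0.1 m and y of rock_green in the frame of tray between -0.065 and 0.065 m and z of rock_green in the frame of tray between -0.01 and 0.06 m), for 0.1 s.
2. the tray is tipped with its open end low over the bin (within 80 mm above the rim) and all three rocks are in the bin (angle between tray's own z axis and vertical above 0.25 rad and horizontal distance between tray_lip and bin below 0.11 m and height (world z) of tray_lip below 0.165 m and x of rock_red in the frame of bin between -0.108 and 0.108 m and y of rock_red in the frame of bin between -0.098 and 0.098 m and z of each of rock_red, rock_grey, rock_green in the frame of bin below 0.085 m and x of rock_grey in the frame of bin between -0.108 and 0.108 m and y of rock_grey in the frame of bin between -0.098 and 0.098 m and x of rock_green in the frame of bin between -0.108 and 0.108 m and y of rock_green in the frame of bin between -0.098 and 0.098 m), for 0.1 s.
At the end, for the whole second after the job is handed in: All three rocks lie at rest in the bin, below its rim; the empty tray stands flat and at rest on the platter, released, its middle within 12 mm of the turning axis, its long axis within 6 degrees of the orange line, open end at the dot (x of rock_red in the frame of bin between -0.108 and 0.108 m and y of rock_red in the frame of bin between -0.098 and 0.098 m and z of each of rock_red, rock_grey, rock_green in the frame of bin below 0.085 m and x of rock_grey in the frame of bin between -0.108 and 0.108 m and y of rock_grey in the frame of bin between -0.098 and 0.098 m and x of rock_green in the frame of bin between -0.108 and 0.108 m and y of rock_green in the frame of bin between -0.098 and 0.098 m and horizontal distance between tray and platter below 0.012 m and angle between the x axis of tray and the x axis of platter, either way round below 0.108 rad and x of tray_lip in the frame of platter below -0.07 m and z of tray in the frame of platter below 0.0145 m and angle between tray's own z axis and vertical below 0.04 rad and contact force between tray and platter above 1 N and linear speed of tray below 0.02 m/s and linear speed of each of rock_red, rock_grey, rock_green below 0.03 m/s); the robot touches nothing.
It fails at once if the turntable was turned (more than about 7 degrees from its starting angle) (distance of dot from where it was at the start of the episode above 0.013 m).
It fails at once if the gripper or arm touched a rock (contact force between any of the fingers, the arm and rock_red above 0.3 N or contact force between any of the fingers, the arm and rock_grey above 0.3 N or contact force between any of the fingers, the arm and rock_green above 0.3 N).
It fails at once if a rock fell beside the bin, on the bench or the turntable ((height (world z) of rock_red below 0.036 m and not (x of rock_red in the frame of bin between -0.108 and 0.108 m and y of rock_red in the frame of bin between -0.098 and 0.098 m and z of rock_red in the frame of bin below 0.085 m)) or (height (world z) of rock_grey below 0.036 m and not (x of rock_grey in the frame of bin between -0.108 and 0.108 m and y of rock_grey in the frame of bin between -0.098 and 0.098 m and z of rock_grey in the frame of bin below 0.085 m)) or (height (world z) of rock_green below 0.036 m and not (x of rock_green in the frame of bin between -0.108 and 0.108 m and y of rock_green in the frame of bin between -0.098 and 0.098 m and z of rock_green in the frame of bin below 0.085 m)) or contact force between any of rock_red, rock_grey, rock_green and platter above 0.2 N).
It fails at once if the tray was banged down on the turntable (over 40 N) (contact force between tray and platter above 40 N).
It fails at once if a bystander was moved by more than 20 mm or tipped (distance of any of flask, reagent, dishes from where it was at the start of the episode above 0.02 m or angle between any of flask, reagent, dishes's own z axis and vertical above 0.2 rad).
It also fails if it takes over 64 s, if anything falls off the work surface, if the arm or the gripper's body presses on something with over 40 N, if the wrist force passes 120 N, or if a joint passes its speed limit or range.

ROBOT

A 6-joint arm with a two-finger parallel gripper is mounted at the origin on the work surface. World frame = base frame: x ahead of the robot, y to its left, z up, the work surface at z = 0. Lengths are in m, angles in rad, forces in N, time in s.
With the tool pointing down it reaches from about 0.25 to 0.775 m from the base axis. Payload 4 kg.
Tool frame: the origin (TCP) lies midway between the tips of the shut fingers; the grasp point (between the pads) lies 19 mm behind it (robot.pinch_z is the distance from the TCP to the grasp point, in m); x points along the fingers, y is the direction in which the jaws open and shut, and the axes are right-handed (so a half turn about x gives the same grasp; the last joint's range is limited). The gripper opens to 94 mm and grips with 3 to 60 N. Pads are 16 mm wide; open, the fingers measure 119 mm over their backs; the gripper's body (75 mm by 177 mm) begins 78 mm behind the grasp point.
Start: joints at [0.998, 0.087, 1.371, -0, 1.684, -0.103], TCP at [0.249, 0.49, 0.206] pointing down, gripper open.
Joint ranges: [-3.1, 3.1], [-0.76, 2.03], [0.27, 2.55], [-1.08, 4.22], [0.17, 2.65], [-2.57, 2.57]. Speed limits (rad/s): [2.79, 2.79, 3.14, 3.14, 3.14, 3.14].

INTERFACE

Orientations are given as [roll, pitch, yaw] about the fixed x, y, z axes, in that order (R = Rz(yaw) Ry(pitch) Rx(roll)).
In Python, from bench import robot, imaging gives the robot as it stands. The module is installed in compiled form; this text tells all that it offers.
- The arm moves only by the tool drive_tool, never from a script. Its argument "commands" is a list that holds one entry, the list of rows, each a list of 4 numbers: the shift along the tool's x, y, z as a fraction of full scale, then the turn about the tool's x as a fraction of full scale. A call has 1 to 20 rows; each row shifts and turns the commanded pose from where the row before left it, along the tool's axes as they then stand; what a row does not reach is not made up. Full scale, the value 1, is 0.25 m for a shift and 360 degrees for a turn. A row lasts 1/10 s, in which the tool goes at most 50 mm and 8.59 degrees, less where a joint would pass 70% of its speed; a pose out of reach is approached as far as the arm can. A call with a number of a shift or a turn outside -1 to 1 is refused whole. A call with a gripper value outside its range is refused whole. "grip" is the opening, from 0 (shut) to 1 (fully open), set as the call begins (left out, the last holds). The fingers move at their own pace and stop on an object; the grip force is fixed at half the most. Time passes only in rows, so rows that do not move let the fingers close. It gives the time, the measured TCP pose, the force and the opening at its end, in the units of the state.
- robot.get_obs(): the state, without advancing time (a new reading comes with each control period).
- imaging.snapshot(name): name is "side" or "top"; returns a dict with "pixels" (480x640x3 uint8, red, green, blue), "z_map" (480x640 float32, m along the optical axis (not along the pixel's ray), 0 where there is no reading), "mtx" (3x3 intrinsics, pixels), "k1" (the pictures are not rectified: a ray, as slopes to the right and down, at radius r is drawn at 1 + k1 r^2 times it, then the intrinsics apply), "extrinsics" (4x4, takes a point from world to camera coordinates). Camera axes: x right, y up, looking along -z (the intrinsics and any distortion apply to the point x, -y, -z); pixel columns grow to the right and rows downward; lengths in m; the calibration is good to about 2 mm. A picture is of the moment at which its call begins.
- robot.close_job(): hands the job in, once; it reports no verdict.
The state is a dict: "time": time; "joint_positions": joint angles; "qvel": joint speeds; "joint_torque": joint torques, N m; "tool_pos": TCP position; "ee_rot": TCP orientation; "wrist_force": force on the tool from outside, world axes, zero at the start; "wrist_torque": the same for the moment, N m; "width": finger opening in m.
Only numpy, scipy, OpenCV 4.12 (cv2) and the standard library are available. Lean on these libraries where they do the work, as an engineer would, in place of code of your own. Each camera call takes 0.05 s, during which the arm holds its last target.

## Working session

There is one attempt and no reset: what is moved stays moved. The work goes in short steps, Python scripts to look and compute and a tool call to move; the robot and the scene stay as the last step left them, time stands still between calls to the robot, and variables do not carry over. Pictures are saved under pics/ and viewed, and the job is handed in when it is done.

Besides the shell and the picture viewer there is one more tool, called after ">>>" as name(argument=value, ...) on one line, values as JSON. drive_tool: Moves the arm, as the interface text tells. Shift numbers are shares of 0.25 m and turn numbers shares of 360 degrees, none past 1 either way. Its arguments: {"type":"object","properties":{"commands":{"type":"array","items":{"type":"array","items":{"type":"array","items":{"type":"number","minimum":-1,"maximum":1}}}},"grip":{"type":"number"}},"required":["commands"]}

```bash
mkdir -p pics; ls; python3 - <<'E'
from bench import robot, imaging
import cv2,numpy as np
print(robot.get_obs())
for n in ("top","side"):
    s=imaging.snapshot(n)
    cv2.imwrite(f"pics/{n}0.png",s["pixels"][:,:,::-1])
    np.savez(f"{n}0.npz",**s)
    print(n,s["mtx"],s["k1"],s["extrinsics"])
E
```

```text
pics
{'time': 0.0, 'joint_positions': array([ 9.97950461e-01,  8.79450657e-02,  1.37223988e+00,  2.14654927e-05,
        1.68360513e+00, -1.03091309e-01]), 'qvel': array([-6.78830985e-04,  6.43854889e-05,  6.58510985e-04, -9.23670087e-04,
       -1.14749167e-03,  4.93757930e-04]), 'joint_torque': array([ 4.70245013e-04, -3.40185320e+01, -3.02423716e+01,  7.16992049e-02,
        3.33896151e-02, -1.97139866e-04]), 'tool_pos': array([0.24866121, 0.48996353, 0.20431691]), 'ee_rot': array([-1.68359612,  1.5685988 , -2.15334829]), 'wrist_force': array([ 0.57209487,  0.27517147, -0.58027944]), 'wrist_torque': array([-0.00192754,  0.03943947,  0.02766102]), 'width': 0.09423105779045908}
top [[503.6491409    0.         318.61478328]
 [  0.         503.6491409  237.60118595]
 [  0.           0.           1.        ]] -0.010837554239898219 [[-2.66153138e-02 -9.99643421e-01 -2.15760588e-03  1.15624541e-01]
 [ 9.93394207e-01 -2.66898145e-02  1.11604673e-01 -4.90028591e-01]
 [-1.11622464e-01  8.27040219e-04  9.93750342e-01 -1.41395381e+00]
 [ 0.00000000e+00  0.00000000e+00  0.00000000e+00  1.00000000e+00]]
side [[528.65159433   0.         322.76738339]
 [  0.         528.65159433 233.63646077]
 [  0.           0.           1.        ]] -0.1546446869040708 [[-0.99132304 -0.13096323  0.01128084  0.51434248]
 [ 0.09076889 -0.61993896  0.77938225 -0.0738842 ]
 [-0.09507698  0.77364353  0.62644716 -1.3207578 ]
 [ 0.          0.          0.          1.        ]]
```

View pics/top0.png

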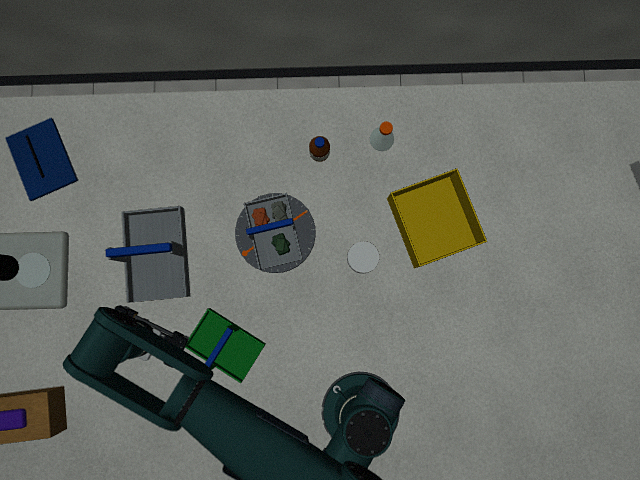

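View pics/side0.png

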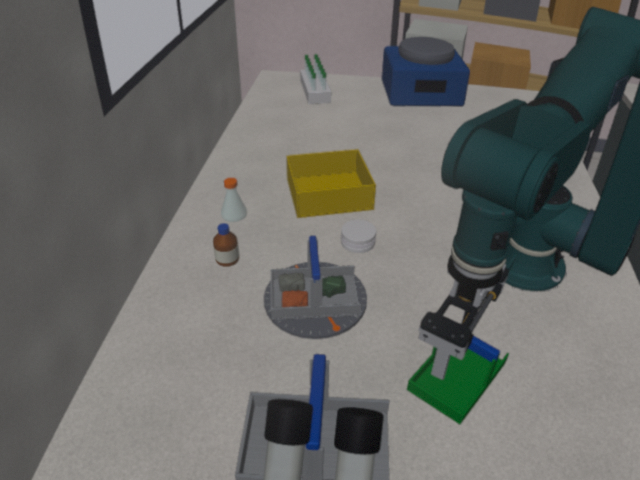

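The things that could be taken for the tray are the grey tray on the turntable (top view ~275,230), a larger grey tray (155,252) and a green tray (227,345). By the description I choose the small one on the turntable. Next is a close crop with measurements.

```bash
cat > h.py <<'E'
import numpy as np, cv2
def load(n): return dict(np.load(n))
def ray(s,px):
    K=s["mtx"];k1=float(s["k1"]);E=s["extrinsics"]
    px=np.atleast_2d(np.asarray(px,float)).reshape(-1,1,2)
    u=cv2.undistortPoints(px,K,np.array([k1,0,0,0.]))[:,0,:]
    d=np.c_[u[:,0],-u[:,1],-np.ones(len(u))]@E[:3,:3]
    o=-E[:3,:3].T@E[:3,3]
    return o,d
def onplane(s,px,z):
    o,d=ray(s,px); return o+d*((z-o[2])/d[:,2])[:,None]
def proj(s,P):
    E=s["extrinsics"];P=np.atleast_2d(P);c=P@E[:3,:3].T+E[:3,3]
    x=c[:,0]/-c[:,2];y=-c[:,1]/-c[:,2];r=1+float(s["k1"])*(x*x+y*y)
    K=s["mtx"];return np.c_[K[0,0]*x*r+K[0,2],K[1,1]*y*r+K[1,2]]
def cloud(s):
    z=s["z_map"];v,u=np.indices(z.shape)
    o,d=ray(s,np.c_[u.ravel(),v.ravel()])
    P=o+d*z.ravel()[:,None]; P[z.ravel()==0]=np.nan
    return P.reshape(z.shape+(3,))
E
python3 - <<'E'
from h import *
for n,(x,y,w,h) in dict(top=(220,160,270,120),side=(190,140,220,220)).items():
    s=load(n+"0.npz");f=2.9 if n=="top" else 2.7
    cv2.imwrite(f"pics/{n}crop.png",cv2.resize(s["pixels"][y:y+h,x:x+w,::-1],None,fx=f,fy=f,interpolation=cv2.INTER_CUBIC))
    P=cloud(s);hsv=cv2.cvtColor(s["pixels"],cv2.COLOR_RGB2HSV)
    def rep(name,m,roi):
        M=np.zeros(m.shape,bool);a,b,c,d=roi;M[b:d,a:c]=m[b:d,a:c]
        v,u=np.nonzero(M);p=P[M];print(n,name,len(u),"px",u.mean().round(1),v.mean().round(1),"pt",np.nanmedian(p,0).round(3),"z",np.nanpercentile(p[:,2],[2,98]).round(3))
        return M
    H,S,V=cv2.split(hsv)
    blue=(H>105)&(H<130)&(S>120)&(V>40);yel=(H>20)&(H<35)&(S>150);org=(H>3)&(H<20)&(S>150)
    if n=="top":
        rep("bar",blue,(235,200,305,250));rep("bin",yel,(370,150,500,290))
        rep("org",org,(230,190,330,280))
    else:
        rep("bar",blue,(300,230,330,290));rep("bin",yel,(270,130,390,230))
E
```

```text
top bar 280 px 269.2 225.8 pt [0.511 0.23  0.167] z [0.159 0.172]
top bin 6083 px 435.7 217.9 pt [ 0.542 -0.239  0.009] z [0.001 0.088]
top org 300 px 262.8 221.4 pt [0.549 0.264 0.073] z [0.038 0.082]
side bar 284 px 314.1 258.5 pt [0.506 0.248 0.166] z [0.157 0.17 ]
side bin 4800 px 329.9 182.9 pt [ 0.53  -0.259  0.04 ] z [0.004 0.086]
```

View pics/topcrop.png

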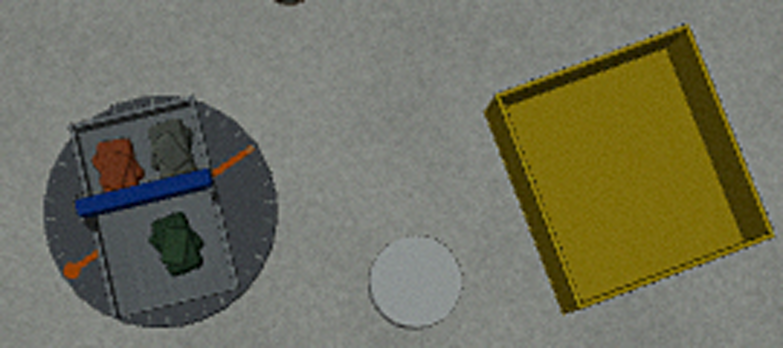

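View pics/sidecrop.png

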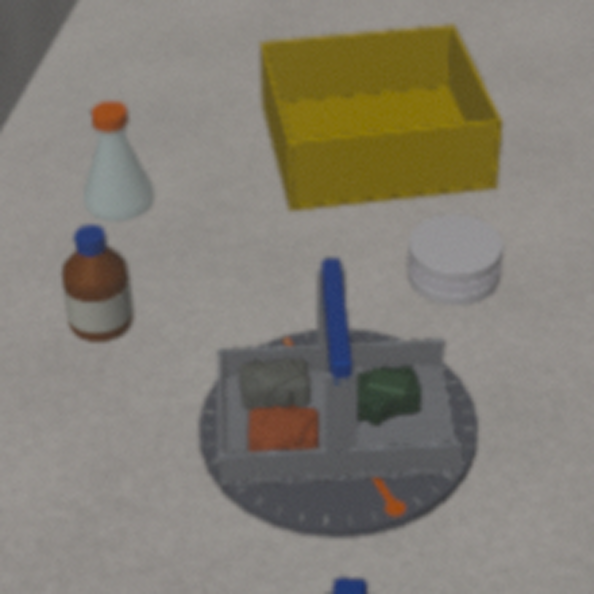

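>>> drive_tool(commands=[[[0,0,0,0.02],[0,0,0,0.02],[0,0,0,0]]])

```text
time: 0.4
tool_pos: [0.2488, 0.4902, 0.2049]
ee_rot: [-1.448, 1.57, -2.168]
wrist_force: [-0.0, 0.3, -1.2]
width: 0.0941
```

The crops confirm the choice. The small grey tray on the turntable has its bar at top pixel ~(269,226), its open end towards the robot, and red, grey and green rocks aboard. The turn test shows that the tool can only yaw about the vertical, so the tipping must be done by tilting the tray over the bin's rim in a loosened grip. Next are exact poses.

```bash
cat > meas.py <<'E'
from h import *
def bar(s,roi,ztop,tol=0.006):
    hsv=cv2.cvtColor(s["pixels"],cv2.COLOR_RGB2HSV);H,S,V=cv2.split(hsv)
    m=(H>105)&(H<130)&(S>110)&(V>40);M=np.zeros_like(m);a,b,c,d=roi;M[b:d,a:c]=m[b:d,a:c]
    v,u=np.nonzero(M);p=onplane(s,np.c_[u,v],ztop)[:,:2]
    r=cv2.minAreaRect(p.astype(np.float32)*1000)
    return p.mean(0),r
E
python3 - <<'E'
from meas import *
for n,roi in (("top",(235,200,305,250)),("side",(300,230,330,290))):
    s=load(n+"0.npz");print(n,"cam",(-s["extrinsics"][:3,:3].T@s["extrinsics"][:3,3]).round(3));m,r=bar(s,roi,0.166);print("bar",m.round(4),r)
    hsv=cv2.cvtColor(s["pixels"],cv2.COLOR_RGB2HSV);H,S,V=cv2.split(hsv)
    # bin rim
    yel=((H>18)&(H<36)&(S>130)).astype(np.uint8)
    roi=(370,150,500,290) if n=="top" else (270,130,390,230)
    M=np.zeros_like(yel);M[roi[1]:roi[3],roi[0]:roi[2]]=yel[roi[1]:roi[3],roi[0]:roi[2]]
    P=cloud(s);v,u=np.nonzero(M);p=onplane(s,np.c_[u,v],0.085)[:,:2];z=P[M.astype(bool)][:,2]
    k=np.abs(z-0.085)<0.004;q=P[M.astype(bool)][k][:,:2]
    r=cv2.minAreaRect((q*1000).astype(np.float32));print("rim",k.sum(),r)
    # platter top surface by depth
    box=np.zeros_like(M,bool)
    box[(180 if n=="top" else 250):(285 if n=="top" else 345),(225 if n=="top" else 255):(325 if n=="top" else 375)]=1
    org=box&(H>3)&(H<20)&(S>140)
    lab,_l,st,ce=cv2.connectedComponentsWithStats(org.astype(np.uint8))
    for i in range(1,lab):
        if st[i,4]>5: print("org",st[i],onplane(s,ce[i],0.040).round(4), P[_l==i][:,2].mean().round(3))
    # platter edge: dark grey, contour
    g=s["pixels"].mean(2); q=P[box]; kk=np.abs(q[:,2]-0.040)<0.0035
    hh=cv2.minEnclosingCircle((q[kk][:,:2]*1000).astype(np.float32));print("platter",kk.sum(),hh)
E
```

```text
top cam [0.332 0.104 1.46 ]
bar [0.5116 0.2298] ((510.7774963378906, 227.05096435546875), (19.07105827331543, 130.43511962890625), 11.982332229614258)
rim 438 ((536.3552856445312, -228.8692169189453), (218.8452911376953, 201.73594665527344), 18.812685012817383)
org [252 208  18  18 222] [[0.5568 0.2677 0.04  ]] nan
org [293 210  15  11  38] [[0.5572 0.1551 0.04  ]] nan
org [242 246  12  10  46] [[0.4585 0.3067 0.04  ]] 0.042
platter 1583 ((510.46929931640625, 226.86685180664062), 114.84711456298828)
side cam [0.391 1.043 0.879]
bar [0.5063 0.244 ] ((507.1085205078125, 239.13636779785156), (14.931713104248047, 133.28244018554688), 11.83816146850586)
rim 387 ((533.0528564453125, -225.62442016601562), (218.52093505859375, 206.1832275390625), 18.825376510620117)
org [283 291  24  15 316] [[0.5506 0.241  0.04  ]] nan
org [329 317  11  14  58] [[0.4552 0.3058 0.04  ]] nan
platter 1898 ((507.6844482421875, 227.57688903808594), 116.86653900146484)
```

```bash
cat > st.py <<'E'
from bench import robot
from scipy.spatial.transform import Rotation as Ro
import numpy as np,sys
o=robot.get_obs();R=Ro.from_euler('xyz',o["ee_rot"]).as_matrix()
print("t",o["time"],"q",o["joint_positions"].round(3),"tcp",o["tool_pos"].round(4),"w",round(o["width"],4),"F",o["wrist_force"].round(2))
print("x",R[:,0].round(4),"y",R[:,1].round(4),"z",R[:,2].round(4),"yhead",np.degrees(np.arctan2(R[1,1],R[0,1])).round(2))
# usage: st.py x y z yawdeg -> shift in fractions after turn / before turn
if len(sys.argv)>3:
    T=np.array([float(v) for v in sys.argv[1:4]]);d=T-o["tool_pos"]
    print("shift frac (current axes)",(R.T@d/0.25).round(4))
    if len(sys.argv)>4:
        y=np.degrees(np.arctan2(R[1,1],R[0,1]));t=(float(sys.argv[4])-y+180)%360-180
        # heading grows opposite to turn about tool x (x down)
        print("turn deg about tool x",-t," frac",round(-t/360,5))
        R2=R@Ro.from_euler('x',-t,degrees=True).as_matrix();print("shift frac (after turn)",(R2.T@d/0.25).round(4),"chk",np.degrees(np.arctan2(R2[1,1],R2[0,1])).round(2))
E
python3 st.py 0.51 0.227 0.25 12; python3 st.py 0.51 0.227 0.25 -168|tail -2
```

```text
t 0.4 q [0.998 0.088 1.372 0.    1.684 0.148] tcp [0.2488 0.4902 0.2049] w 0.0941 F [-0.04  0.26 -1.25]
x [-6.e-04 -9.e-04 -1.e+00] y [ 0.66    0.7512 -0.0011] z [ 7.512e-01 -6.600e-01  1.000e-04] yhead 48.7
shift frac (current axes) [-0.1802 -0.1015  1.4797]
turn deg about tool x 36.69735118824565  frac 0.10194
shift frac (after turn) [-0.1802  0.8028  1.247 ] chk 12.0
turn deg about tool x -143.30264881175435  frac -0.39806
shift frac (after turn) [-0.1802 -0.8028 -1.247 ] chk -168.0
```

>>> drive_tool(commands=[[[-0.036,0,0,0.0204],[-0.036,0,0,0.0204],[-0.036,0,0,0.0204],[-0.036,0,0,0.0204],[-0.036,0,0,0.0204],[0,0.04,0.062,0],[0,0.08,0.125,0],[0,0.08,0.125,0],[0,0.08,0.125,0],[0,0.08,0.125,0],[0,0.08,0.125,0],[0,0.08,0.125,0],[0,0.08,0.125,0],[0,0.08,0.125,0],[0,0.08,0.125,0],[0,0.04,0.062,0],[0,0,0,0]]], grip=1)

```text
time: 2.1
tool_pos: [0.5106, 0.2244, 0.2495]
ee_rot: [-1.181, 1.569, -2.545]
wrist_force: [-0.0, 0.8, -0.4]
width: 0.0941
```

```bash
python3 - <<'E'
from bench import imaging
from h import *
for n in ("top","side"):
    s=imaging.snapshot(n);np.savez(n+"1.npz",**s)
    cv2.imwrite(f"pics/{n}1.png",s["pixels"][:,:,::-1])
E
python3 st.py 0.51 0.227 0.134 12
```

```text
t 2.2 q [3.170e-01 1.000e-01 1.269e+00 1.000e-03 1.773e+00 1.070e-01] tcp [0.509  0.2266 0.2501] w 0.0941 F [-0.37  0.93  0.9 ]
x [-1.3e-03  4.0e-04 -1.0e+00] y [ 0.9781  0.2083 -0.0012] z [ 2.083e-01 -9.781e-01 -6.000e-04] yhead 12.02
shift frac (current axes) [ 0.4643  0.0048 -0.0005]
turn deg about tool x 0.023873080013800063  frac 7e-05
shift frac (after turn) [ 0.4643  0.0048 -0.0005] chk 12.0
```

View pics/side1.png

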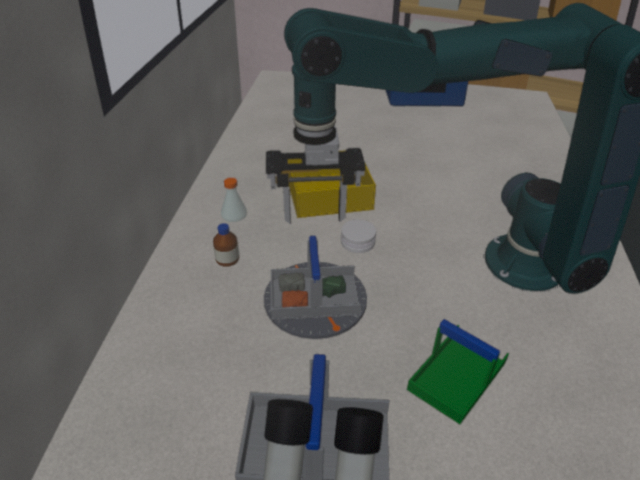

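The picture shows the open fingers straddling above the bar (side ~(290..345,205), bar ~(314,258)). I'm descending.

>>> drive_tool(commands=[[[0.03,0.004,0,0],[0.06,0,0,0],[0.06,0,0,0],[0.06,0,0,0],[0.06,0,0,0],[0.06,0,0,0],[0.06,0,0,0],[0.05,0,0,0],[0.024,0,0,0],[0,0,0,0]]])

```text
time: 3.2
tool_pos: [0.5098, 0.2264, 0.1332]
ee_rot: [-1.489, 1.569, -2.851]
wrist_force: [-0.2, -0.1, -0.3]
width: 0.0939
```

```bash
python3 - <<'E'
from bench import imaging
from h import *
s=imaging.snapshot("side");np.savez("side2.npz",**s)
cv2.imwrite("pics/side2.png",cv2.resize(s["pixels"][180:360,220:420,::-1],None,fx=3.3,fy=3.3))
E
python3 st.py 0.51 0.227 0.134 12
```

```text
t 3.25 q [0.316 0.13  1.465 0.    1.547 0.107] tcp [0.5104 0.2266 0.1343] w 0.0941 F [ 1.03  0.39 -0.11]
x [-3.e-04  0.e+00 -1.e+00] y [ 9.783e-01  2.072e-01 -3.000e-04] z [ 2.072e-01 -9.783e-01 -1.000e-04] yhead 11.96
shift frac (current axes) [ 0.0011 -0.0011 -0.0019]
turn deg about tool x -0.04060433491861204  frac -0.00011
shift frac (after turn) [ 0.0011 -0.0011 -0.0019] chk 12.0
```

View pics/side2.png

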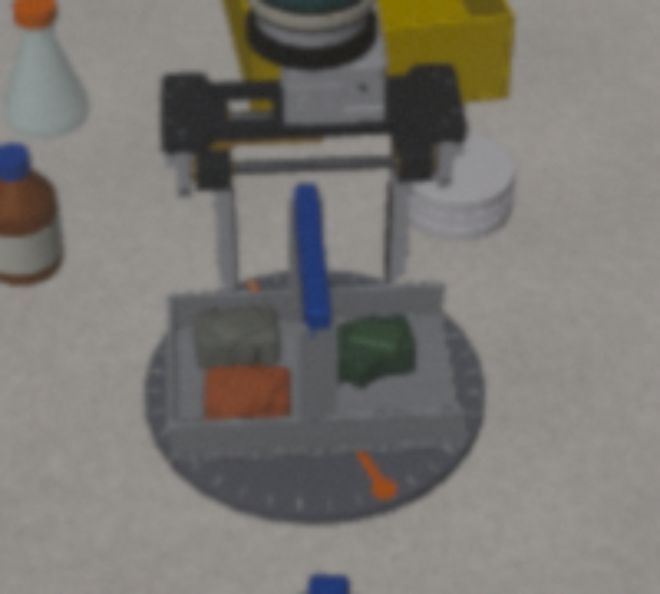

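The fingers straddle the bar evenly (228 and 397, bar ~311). I'm closing, in stages.

>>> drive_tool(commands=[[[0,0,0,0],[0,0,0,0],[0,0,0,0],[0,0,0,0]]], grip=0.27)

```text
time: 3.65
tool_pos: [0.5106, 0.2267, 0.135]
ee_rot: [1.72, 1.57, 0.358]
wrist_force: [0.7, -0.1, -0.3]
width: 0.0654
```

>>> drive_tool(commands=[[[0,0,0,0],[0,0,0,0],[0,0,0,0],[0,0,0,0],[0,0,0,0]]], grip=0)

```text
time: 4.15
tool_pos: [0.5103, 0.2266, 0.1345]
ee_rot: [2.899, 1.571, 1.537]
wrist_force: [0.4, -0.0, -0.5]
width: 0.0254
```

>>> drive_tool(commands=[[[0,0,0,0],[0,0,0,0],[0,0,0,0],[0,0,0,0],[0,0,0,0]]])

```text
time: 4.65
tool_pos: [0.5102, 0.2266, 0.1345]
ee_rot: [-1.832, 1.571, 3.089]
wrist_force: [-1.5, -0.3, 1.4]
width: 0.0156
```

>>> drive_tool(commands=[[[-0.008,0,0,0],[-0.016,0,0,0],[-0.03,0,0,0],[-0.04,0,0,0],[-0.06,0,0,0],[-0.07,0,0,0],[-0.07,0,0,0],[-0.04,0,0,0],[-0.02,0,0,0],[-0.006,0,0,0],[0,0,0,0]]])

```text
time: 5.75
tool_pos: [0.5101, 0.2265, 0.224]
ee_rot: [-1.54, 1.57, -2.902]
wrist_force: [0.2, -0.1, -6.2]
width: 0.0158
```

```bash
python3 - <<'E'
from bench import imaging
from h import *
for n in ("top","side"):
    s=imaging.snapshot(n);np.savez(n+"3.npz",**s)
    cv2.imwrite(f"pics/{n}3.png",s["pixels"][:,:,::-1])
E
python3 st.py 0.6 -0.204 0.224 18.8
```

```text
t 5.85 q [0.316 0.104 1.318 0.    1.722 0.108] tcp [0.5099 0.2265 0.2233] w 0.0158 F [-0.26 -0.39 -7.49]
x [-2.e-03 -6.e-04 -1.e+00] y [ 0.9783  0.2073 -0.0021] z [ 2.073e-01 -9.783e-01  2.000e-04] yhead 11.96
shift frac (current axes) [-0.0024 -0.0043  1.7592]
turn deg about tool x -6.835687673459404  frac -0.01899
shift frac (after turn) [-0.0024 -0.2136  1.7462] chk 18.8
```

View pics/side3.png

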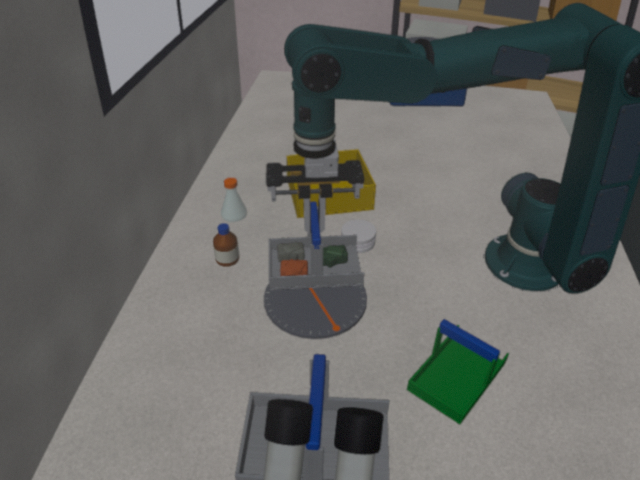

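Tray lifted level with all three rocks aboard (side (315,265)); platter line visible and unturned. I'm carrying it to the bin.

>>> drive_tool(commands=[[[0,0,0.03,0],[0,0,0.06,0],[0,0,0.09,0],[0,0,0.1,0],[0,0,0.1,0],[0,0,0.1,0],[0,0,0.1,0],[0,0,0.1,0],[0,0,0.1,0],[0,0,0.1,0],[0,0,0.1,0],[0,0,0.1,0],[0,0,0.1,0],[0,0,0.1,0],[0,0,0.1,0],[0,0,0.1,0],[0,0,0.1,0],[0,0,0.09,0],[0,0,0.06,0],[0,0,0.03,0]]])

```text
time: 7.85
tool_pos: [0.6011, -0.2061, 0.2239]
ee_rot: [-1.682, 1.57, -3.047]
wrist_force: [0.2, -0.9, -6.7]
width: 0.016
```

>>> drive_tool(commands=[[[0,0,0,-0.004],[0,0,0,-0.006],[0,0,0,-0.006],[0,0,0,-0.003],[0,0,0,0],[0,0,0,0]]])

```text
time: 8.45
tool_pos: [0.6015, -0.2032, 0.2246]
ee_rot: [2.363, 1.571, 1.121]
wrist_force: [0.3, -0.2, -6.3]
width: 0.0162
```

```bash
python3 - <<'E'
from bench import imaging
from h import *
for n in ("top","side"):
    s=imaging.snapshot(n);np.savez(n+"4.npz",**s)
    cv2.imwrite(f"pics/{n}4.png",s["pixels"][:,:,::-1])
s=load("top3.npz");H,S,V=cv2.split(cv2.cvtColor(s["pixels"],cv2.COLOR_RGB2HSV))
s4=load("top4.npz");H,S,V=cv2.split(cv2.cvtColor(s4["pixels"],cv2.COLOR_RGB2HSV))
m=(H>3)&(H<20)&(S>120);m[:185]=0;m[285:]=0;m[:,:230]=0;m[:,325:]=0
v,u=np.nonzero(m);p=onplane(s4,np.c_[u,v],0.040)[:,:2]
vx,vy,x0,y0=cv2.fitLine(p.astype(np.float32),cv2.DIST_HUBER,0,1e-4,1e-4).ravel();t=(p-[x0,y0])@[vx,vy]
print(len(p),"dir",vx,vy,np.degrees(np.arctan2(vy,vx)),"ends",np.array([x0,y0])+t.min()*np.array([vx,vy]),np.array([x0,y0])+t.max()*np.array([vx,vy]))
P=cloud(s4);b=np.zeros(m.shape,bool);b[180:285,225:325]=1;q=P[b];k=np.abs(q[:,2]-.04)<.004
print(cv2.minEnclosingCircle((q[k][:,:2]*1000).astype(np.float32)),np.nanmean(q[k],0))
for r,n in ((0,'c'),):
    e=cv2.minAreaRect((q[k][:,:2]*1000).astype(np.float32));print(e)
E
python3 st.py 0.6057 -0.203 0.224 18.8
```

```text
219 dir 0.5424485 -0.8400891 -57.14952 ends [0.45049593 0.32023328] [0.5703622  0.13459659]
((510.5549621582031, 226.87171936035156), 114.8848648071289) [0.50899411 0.22727551 0.04075118]
((511.1751403808594, 226.7303924560547), (227.6072998046875, 226.86647033691406), 43.544342041015625)
t 8.55 q [-0.416  0.277  1.113  0.     1.751 -0.744] tcp [ 0.6016 -0.2035  0.2245] w 0.0157 F [-0.32  0.57 -6.75]
x [ 1.e-04  1.e-04 -1.e+00] y [9.465e-01 3.226e-01 2.000e-04] z [ 3.226e-01 -9.465e-01 -1.000e-04] yhead 18.82
shift frac (current axes) [0.0022 0.0163 0.0035]
turn deg about tool x 0.02071713234568051  frac 6e-05
shift frac (after turn) [0.0022 0.0163 0.0035] chk 18.8
```

View pics/side4.png

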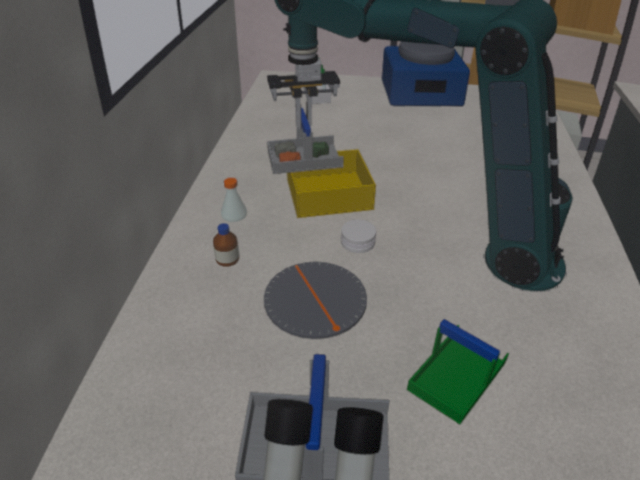

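View pics/top4.png

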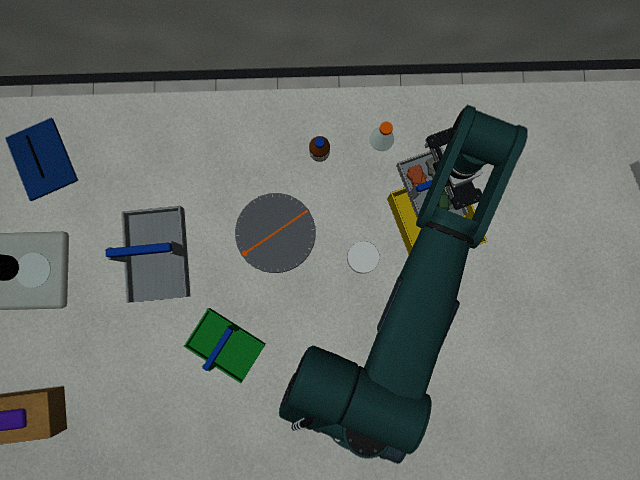

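The tray is level over the bin with the rocks aboard (side (303,150)), its closed end over the far rim and its open end over the bin's middle. Refined platter: axis (0.511,0.227), line at -57.1°. I'm lowering towards the rim.

>>> drive_tool(commands=[[[0,0.008,0.003,0],[0.01,0.008,0,0],[0.02,0,0,0],[0.03,0,0,0],[0.03,0,0,0],[0.03,0,0,0],[0.02,0,0,0],[0.016,0,0,0],[0.008,0,0,0],[0,0,0,0],[0,0,0,0]]])

```text
time: 9.65
tool_pos: [0.6058, -0.2033, 0.1839]
ee_rot: [0.985, 1.57, -0.257]
wrist_force: [0.2, -0.0, -7.0]
width: 0.0158
```

```bash
python3 - <<'E'
from bench import imaging
from h import *
s=imaging.snapshot("side");np.savez("side5.npz",**s)
cv2.imwrite("pics/side5.png",cv2.resize(s["pixels"][60:240,220:420,::-1],None,fx=3.3,fy=3.3))
E
python3 st.py 0.6057 -0.203 0.18 18.8
```

```text
t 9.7 q [-0.413  0.29   1.176  0.     1.674 -0.741] tcp [ 0.6058 -0.2033  0.184 ] w 0.0161 F [-0.21 -0.44 -5.51]
x [ 1.e-03 -3.e-04 -1.e+00] y [9.466e-01 3.223e-01 8.000e-04] z [ 3.223e-01 -9.466e-01  6.000e-04] yhead 18.8
shift frac (current axes) [ 0.0161 -0.     -0.0014]
turn deg about tool x 0.0009002598856397981  frac 0.0
shift frac (after turn) [ 0.0161 -0.     -0.0014] chk 18.8
```

View pics/side5.png

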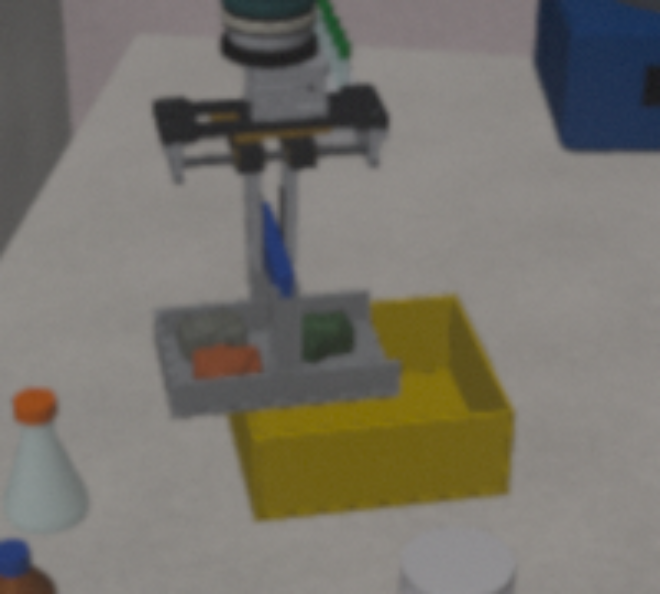

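The tray hovers just over the rim, lip over the bin's middle (crop (385,370)), and the flask is clear. I'm easing down to contact.

>>> drive_tool(commands=[[[0.004,0,0,0],[0.004,0,0,0],[0.004,0,0,0],[0,0,0,0]]])

```text
time: 10.1
tool_pos: [0.6055, -0.2032, 0.1802]
ee_rot: [-2.473, 1.57, 2.567]
wrist_force: [0.5, 0.5, -6.2]
width: 0.016
```

>>> drive_tool(commands=[[[0.004,0,0,0],[0.003,0,0,0],[0,0,0,0]]])

```text
time: 10.4
tool_pos: [0.6056, -0.2034, 0.1795]
ee_rot: [0.814, 1.57, -0.429]
wrist_force: [-1.1, 0.0, -2.2]
width: 0.0157
```

Contact felt (load on the wrist fell to about 2 N). I'm loosening the grip in stages.

>>> drive_tool(commands=[[[0,0,0,0],[0,0,0,0],[0,0,0,0]]], grip=0.23)

```text
time: 10.7
tool_pos: [0.6061, -0.2037, 0.1801]
ee_rot: [0.726, 1.568, -0.516]
wrist_force: [-1.0, -0.7, 0.6]
width: 0.0216
```

```bash
cat > snap.py <<'E'
import sys
from bench import imaging
from h import *
i=sys.argv[1]
s=imaging.snapshot("side");np.savez(f"side{i}.npz",**s)
cv2.imwrite(f"pics/side{i}.png",cv2.resize(s["pixels"][60:240,220:420,::-1],None,fx=3.3,fy=3.3))
E
python3 snap.py 6; python3 st.py
```

```text
t 10.75 q [-0.413  0.291  1.183 -0.     1.665 -0.741] tcp [ 0.606  -0.2036  0.1801] w 0.0217 F [-1.22 -1.12  0.49]
x [ 0.0021 -0.0012 -1.    ] y [0.9467 0.3222 0.0016] z [ 0.3222 -0.9467  0.0018] yhead 18.79
```

View pics/side6.png

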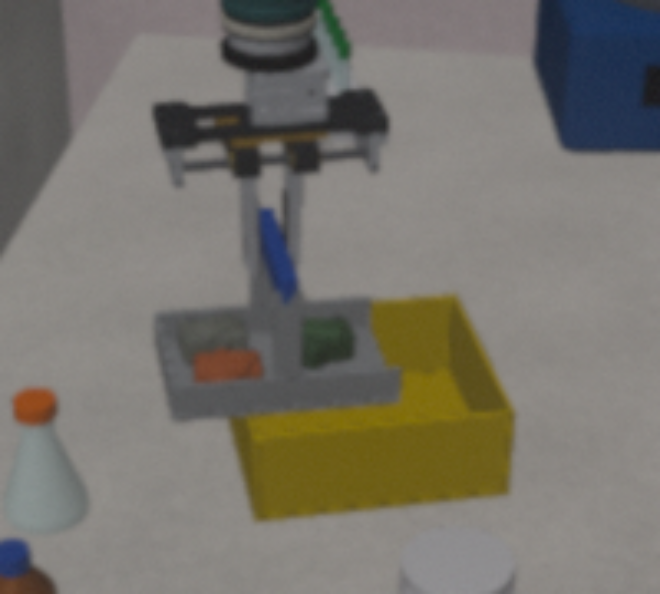

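It works: the tray leans lip-down against the near finger. I'm widening a little and following the arc slowly to ~15-20°.

>>> drive_tool(commands=[[[0,0,0,0],[0,0,0,0],[0.007,-0.012,0,0],[0.007,-0.012,0,0],[0.007,-0.012,0,0],[0.007,-0.012,0,0],[0.006,-0.012,0,0],[0.006,-0.012,0,0],[0.006,-0.012,0,0],[0.006,-0.012,0,0],[0,0,0,0],[0,0,0,0]]], grip=0.34)

```text
time: 11.95
tool_pos: [0.5828, -0.2109, 0.1655]
ee_rot: [2.919, 1.57, 1.676]
wrist_force: [-1.5, -0.3, 0.2]
width: 0.0322
```

```bash
python3 snap.py 7; python3 st.py
```

```text
t 12.0 q [-0.439  0.253  1.259  0.     1.63  -0.767] tcp [ 0.583  -0.2109  0.1655] w 0.0322 F [-0.23 -0.88 -0.23]
x [ 1.e-04  3.e-04 -1.e+00] y [9.466e-01 3.224e-01 2.000e-04] z [ 3.224e-01 -9.466e-01 -3.000e-04] yhead 18.81
```

View pics/side7.png

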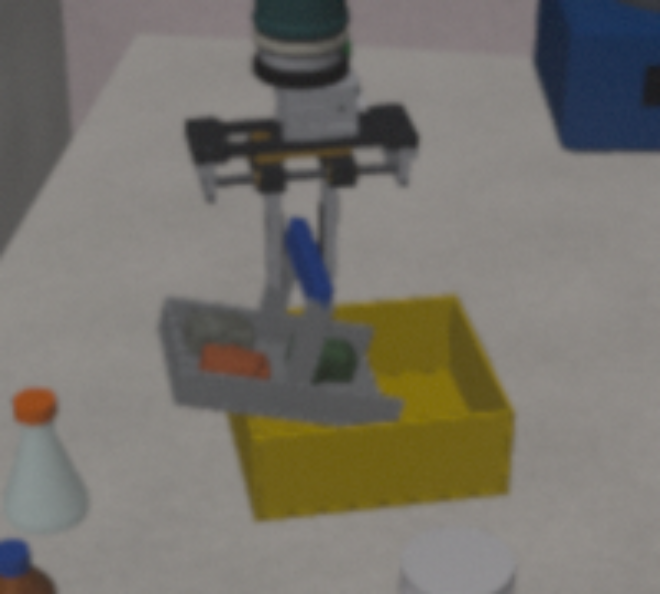

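Tilted about 17°, rocks still aboard, leaning steadily. I'm continuing towards ~30°.

>>> drive_tool(commands=[[[0.006,-0.01,0,0],[0.006,-0.01,0,0],[0.006,-0.01,0,0],[0.007,-0.01,0,0],[0.007,-0.009,0,0],[0.007,-0.009,0,0],[0.007,-0.009,0,0],[0.007,-0.009,0,0],[0,0,0,0],[0,0,0,0],[0,0,0,0]]], grip=0.35)

```text
time: 13.1
tool_pos: [0.565, -0.2171, 0.1526]
ee_rot: [1.309, 1.571, 0.067]
wrist_force: [-1.0, 0.2, -0.2]
width: 0.033
```

```bash
python3 snap.py 8; python3 st.py
```

```text
t 13.15 q [-0.461  0.225  1.319  0.     1.598 -0.789] tcp [ 0.565  -0.2171  0.1526] w 0.0329 F [-1.96 -0.9   0.01]
x [ 3.e-04 -0.e+00 -1.e+00] y [9.466e-01 3.224e-01 3.000e-04] z [ 3.224e-01 -9.466e-01  1.000e-04] yhead 18.81
```

View pics/side8.png

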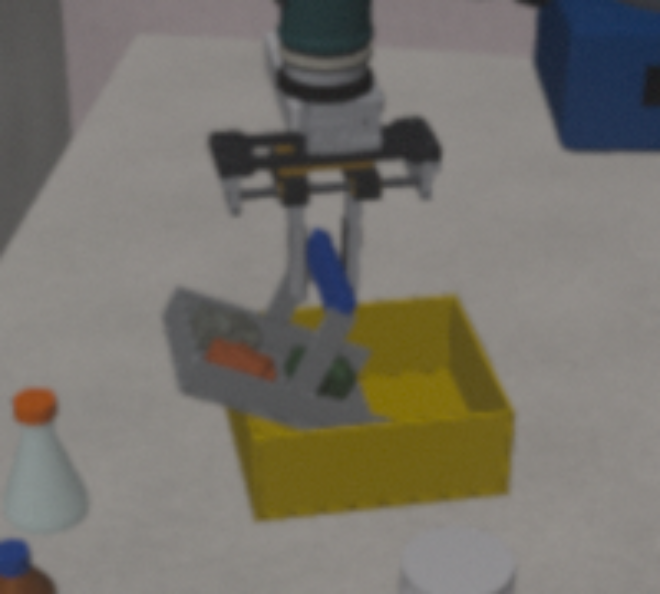

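About 27°, rocks still hold. I'm going on slowly.

>>> drive_tool(commands=[[[0.007,-0.008,0,0],[0.007,-0.008,0,0],[0.007,-0.008,0,0],[0.007,-0.008,0,0],[0.007,-0.008,0,0],[0,0,0,0],[0,0,0,0],[0,0,0,0],[0,0,0,0]]])

```text
time: 14.05
tool_pos: [0.5553, -0.2203, 0.1438]
ee_rot: [-2.128, 1.57, 2.913]
wrist_force: [-1.9, -0.3, -0.9]
width: 0.0327
```

```bash
python3 snap.py 9; python3 st.py
```

```text
t 14.1 q [-0.473  0.212  1.352 -0.     1.578 -0.801] tcp [ 0.5553 -0.2204  0.1438] w 0.033 F [-2.15 -1.1  -0.96]
x [-3.e-04  0.e+00 -1.e+00] y [ 9.467e-01  3.223e-01 -3.000e-04] z [ 3.223e-01 -9.467e-01 -1.000e-04] yhead 18.8
```

View pics/side9.png

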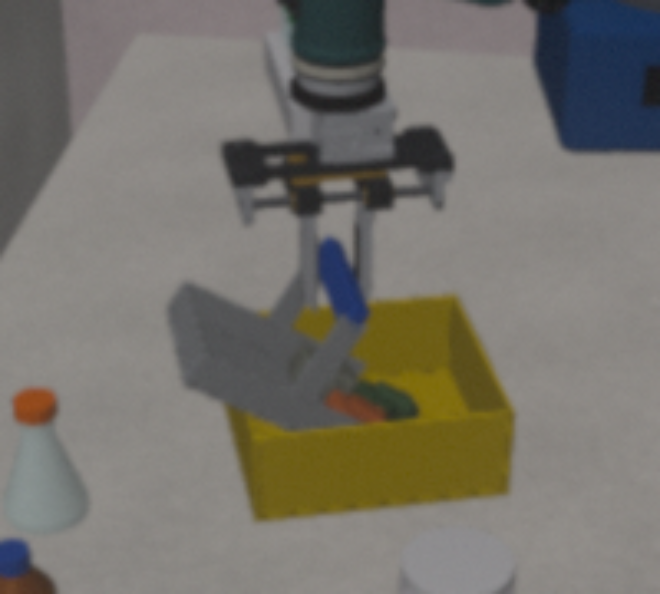

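The rocks have slid: green and red are at the lip or in the bin (crop (355..390,400)), grey just under the bar. I'm tilting a little more and letting them go.

>>> drive_tool(commands=[[[0.007,-0.008,0,0],[0.007,-0.008,0,0],[0.007,-0.008,0,0],[0,0,0,0],[0,0,0,0],[0,0,0,0],[0,0,0,0],[0,0,0,0]]])

```text
time: 14.9
tool_pos: [0.5497, -0.2223, 0.1386]
ee_rot: [-1.53, 1.571, -2.773]
wrist_force: [-2.5, -0.5, -1.9]
width: 0.0329
```

```bash
python3 snap.py 10; python3 st.py; python3 - <<'E'
from bench import imaging
from h import *
s=imaging.snapshot("top");np.savez("top10.npz",**s)
cv2.imwrite("pics/top10.png",cv2.resize(s["pixels"][140:290,350:520,::-1],None,fx=4,fy=4))
E
```

```text
t 14.95 q [-0.48   0.204  1.372 -0.     1.566 -0.808] tcp [ 0.5497 -0.2223  0.1386] w 0.033 F [-1.84 -1.08 -0.93]
x [-0. -0. -1.] y [ 0.9466  0.3223 -0.    ] z [ 0.3223 -0.9466  0.    ] yhead 18.8
```

View pics/side10.png

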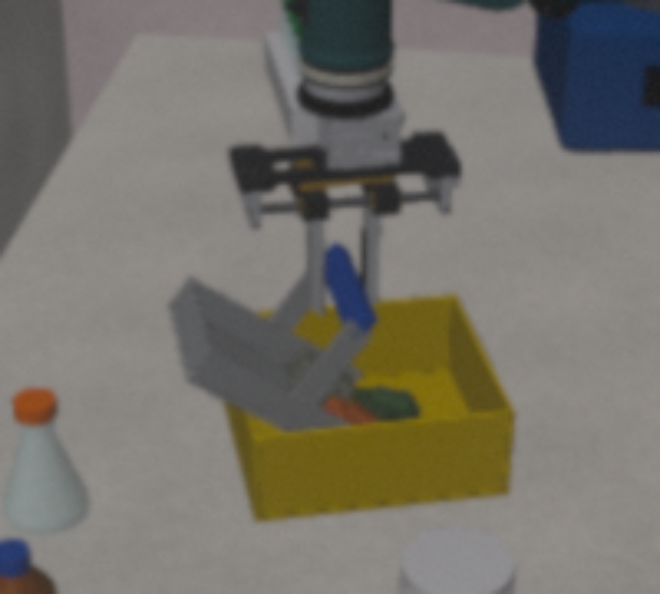

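View pics/top10.png

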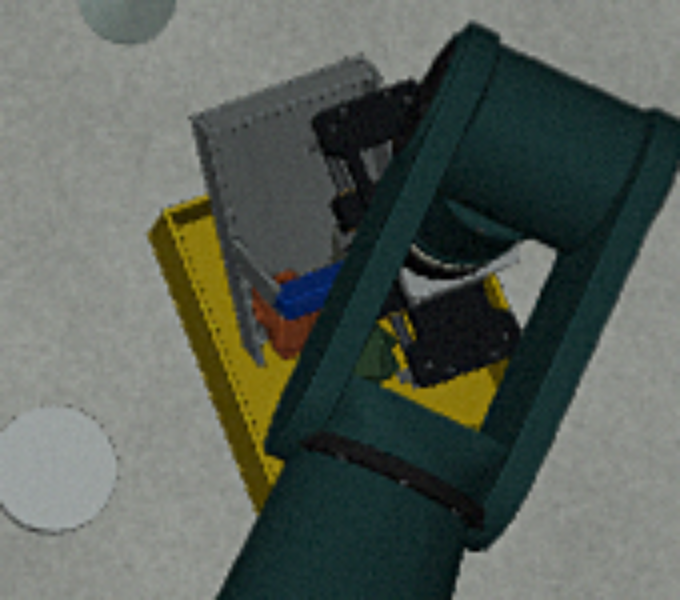

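Red and grey seem held up at the lip: the lip is almost at the bin floor. I'll quantify from depth.

```bash
cat > rocks.py <<'E'
import sys
from h import *
i=sys.argv[1]
C=np.array([.5347,-.2272]);a=np.radians(18.8);U=np.array([np.cos(a),np.sin(a)]);W=np.array([-U[1],U[0]])
for n in ("top","side"):
    try: s=load(f"{n}{i}.npz")
    except Exception: continue
    P=cloud(s);H,S,V=cv2.split(cv2.cvtColor(s["pixels"],cv2.COLOR_RGB2HSV))
    ub=(P[...,:2]-C)@U;wb=(P[...,:2]-C)@W
    box=(abs(ub)<.2)&(abs(wb)<.11)&(P[...,2]>.003)&(P[...,2]<.2)
    for nm,m in (("red",(H<14)&(S>110)),("green",(H>45)&(H<85)&(S>50)),("grey",(S<60)),("blue",(H>105)&(H<130)&(S>110))):
        k=m&box
        if k.sum()<8: continue
        pc=lambda x:np.percentile(x[k],[3,25,50,75,97]).round(3)
        print(n,nm,k.sum(),"u",pc(ub),"w",pc(wb),"z",pc(P[...,2]))
E
python3 rocks.py 10
```

```text
top red 129 u [-0.01  -0.     0.007  0.02   0.041] w [0.02  0.034 0.043 0.05  0.056] z [0.041 0.05  0.054 0.059 0.067]
top green 101 u [-0.049 -0.042 -0.035 -0.027 -0.014] w [-0.031 -0.023 -0.016 -0.009  0.002] z [0.032 0.038 0.042 0.045 0.049]
top grey 2225 u [-0.172  0.068  0.109  0.141  0.192] w [-0.088 -0.008  0.023  0.06   0.104] z [0.003 0.043 0.083 0.116 0.152]
top blue 133 u [0.004 0.011 0.017 0.022 0.028] w [0.021 0.037 0.047 0.057 0.065] z [0.154 0.163 0.168 0.172 0.177]
side red 66 u [-0.002  0.008  0.016  0.024  0.031] w [0.026 0.033 0.04  0.046 0.05 ] z [0.054 0.06  0.063 0.066 0.069]
side green 83 u [-0.047 -0.037 -0.026 -0.016 -0.004] w [-0.01  -0.004  0.003  0.006  0.012] z [0.03  0.04  0.043 0.045 0.047]
side grey 2423 u [-0.181  0.036  0.073  0.123  0.179] w [-0.078 -0.048  0.007  0.064  0.092] z [0.003 0.046 0.098 0.129 0.179]
side blue 189 u [0.004 0.01  0.014 0.018 0.022] w [-0.043 -0.015  0.016  0.043  0.067] z [0.159 0.165 0.168 0.171 0.175]
```

Green is just off the lip (u≈-0.03), with red and grey behind it. The lip is too near the bin floor, so I'll tilt back, take the tray ~25-30 mm further out over the rim, and tip again with the lip higher.

>>> drive_tool(commands=[[[-0.007,0.008,0,0],[-0.007,0.008,0,0],[-0.007,0.008,0,0],[-0.007,0.008,0,0],[-0.007,0.008,0,0],[-0.007,0.008,0,0],[-0.007,0.008,0,0],[-0.007,0.009,0,0],[-0.007,0.009,0,0],[-0.007,0.009,0,0],[-0.007,0.01,0,0],[0,0,0,0],[0,0,0,0]]])

```text
time: 16.3
tool_pos: [0.5709, -0.2156, 0.1604]
ee_rot: [-0.618, 1.568, -1.861]
wrist_force: [-8.4, -1.8, 7.9]
width: 0.0333
```

```bash
python3 snap.py 11; python3 st.py;python3 rocks.py 11
```

```text
t 16.35 q [-0.453  0.233  1.293 -0.002  1.615 -0.78 ] tcp [ 0.5708 -0.2156  0.1603] w 0.0336 F [-7.74 -1.6   7.18]
x [-8.0e-04 -2.3e-03 -1.0e+00] y [ 0.9469  0.3215 -0.0015] z [ 0.3215 -0.9469  0.0019] yhead 18.76
side red 125 u [-0.031 -0.017 -0.005  0.008  0.02 ] w [0.027 0.034 0.042 0.049 0.054] z [0.064 0.073 0.079 0.081 0.085]
side green 49 u [-0.061 -0.055 -0.048 -0.033 -0.026] w [-0.015 -0.004  0.     0.003  0.007] z [0.032 0.041 0.05  0.06  0.063]
side grey 2628 u [-0.181  0.038  0.072  0.126  0.177] w [-0.07  -0.046  0.005  0.065  0.083] z [0.003 0.069 0.094 0.119 0.179]
side blue 192 u [0.024 0.03  0.035 0.039 0.042] w [-0.044 -0.013  0.015  0.047  0.066] z [0.177 0.184 0.189 0.191 0.194]
```

View pics/side11.png

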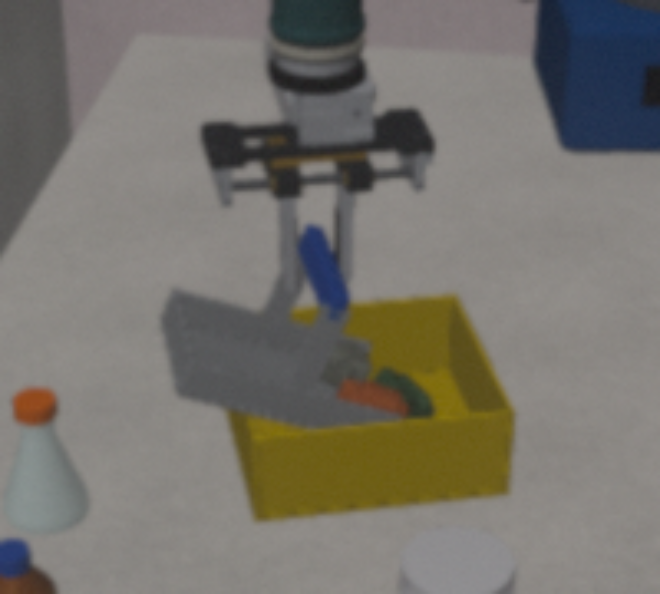

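>>> drive_tool(commands=[[[-0.01,0.006,0,0],[-0.01,0.006,0,0],[0,0,0,0],[0,0,0,0]]], grip=0.27)

```text
time: 16.75
tool_pos: [0.5746, -0.2146, 0.1652]
ee_rot: [0.214, 1.568, -1.029]
wrist_force: [-6.4, -1.0, 5.2]
width: 0.0252
```

```bash
python3 snap.py 12; python3 st.py;python3 rocks.py 12
```

```text
t 16.8 q [-4.490e-01  2.370e-01  1.279e+00 -1.000e-03  1.623e+00 -7.770e-01] tcp [ 0.5745 -0.2146  0.1652] w 0.0254 F [-5.52 -0.72  5.4 ]
x [ 0.0013 -0.0023 -1.    ] y [9.468e-01 3.218e-01 5.000e-04] z [ 0.3218 -0.9468  0.0026] yhead 18.77
side red 131 u [-0.032 -0.019 -0.005  0.007  0.019] w [0.024 0.036 0.042 0.048 0.054] z [0.073 0.081 0.085 0.089 0.091]
side green 32 u [-0.062 -0.059 -0.055 -0.044 -0.033] w [-0.015 -0.004  0.002  0.004  0.009] z [0.03  0.042 0.05  0.063 0.064]
side grey 2684 u [-0.179  0.033  0.072  0.126  0.177] w [-0.075 -0.044  0.005  0.065  0.092] z [0.003 0.073 0.094 0.116 0.178]
side blue 171 u [0.032 0.037 0.042 0.045 0.048] w [-0.038 -0.005  0.022  0.049  0.068] z [0.18  0.189 0.194 0.196 0.198]
```

View pics/side12.png

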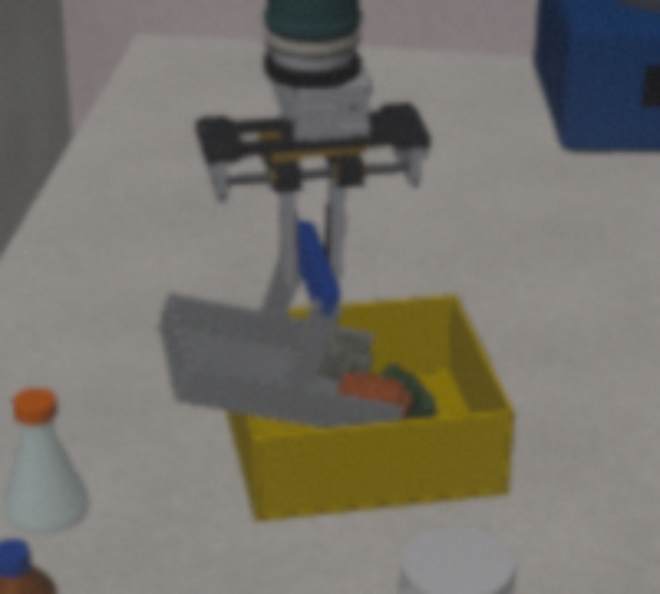

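Green is in the bin, leaning against the lip; red and grey are at the open end. I'm closing the grip to right the tray.

>>> drive_tool(commands=[[[-0.01,0.008,0,0],[-0.01,0.008,0,0],[-0.01,0.008,0,0],[-0.01,0.008,0,0],[-0.01,0.008,0,0],[-0.01,0,0,0],[-0.01,0,0,0]]], grip=0)

```text
time: 17.5
tool_pos: [0.5842, -0.21, 0.1797]
ee_rot: [-3.068, 1.57, 1.973]
wrist_force: [0.1, 0.1, -3.2]
width: 0.0165
```

```bash
python3 snap.py 13; python3 st.py;python3 rocks.py 13
```

```text
t 17.55 q [-4.370e-01  2.510e-01  1.231e+00  1.000e-03  1.659e+00 -7.660e-01] tcp [ 0.5844 -0.2102  0.1805] w 0.0159 F [ 0.82  0.52 -2.84]
x [ 5.e-04  5.e-04 -1.e+00] y [9.465e-01 3.228e-01 7.000e-04] z [ 3.228e-01 -9.465e-01 -3.000e-04] yhead 18.83
side red 141 u [-0.046 -0.033 -0.019 -0.007  0.004] w [0.028 0.038 0.046 0.05  0.054] z [0.102 0.109 0.113 0.115 0.118]
side green 17 u [-0.043 -0.027 -0.017 -0.008 -0.001] w [0.    0.004 0.007 0.008 0.01 ] z [0.027 0.031 0.031 0.034 0.036]
side grey 2832 u [-0.179  0.013  0.064  0.116  0.174] w [-0.064 -0.037  0.007  0.066  0.083] z [0.003 0.087 0.097 0.113 0.181]
side blue 10 u [0.047 0.051 0.057 0.06  0.06 ] w [0.029 0.042 0.06  0.064 0.066] z [0.193 0.197 0.198 0.199 0.2  ]
```

View pics/side13.png

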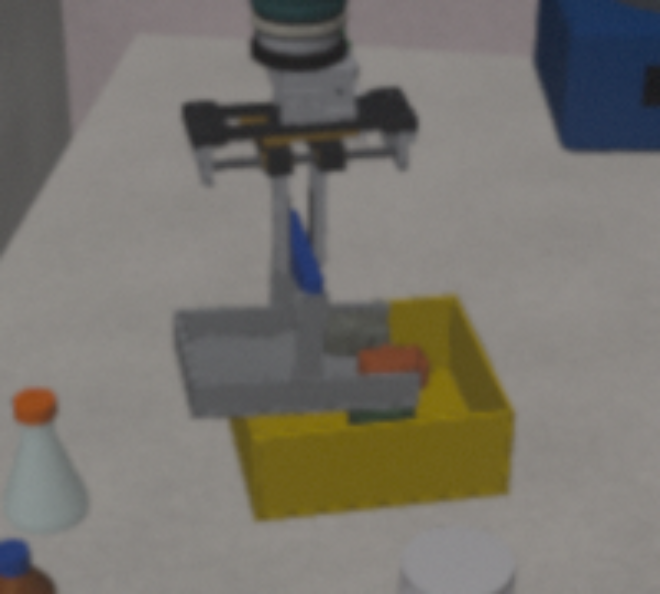

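Green lies in the bin; red and grey are still aboard at the lip, tray level and gripped again. I'm raising it slightly and moving it out by 50 mm.

>>> drive_tool(commands=[[[-0.01,0,0,0],[-0.02,0,0,0],[-0.02,0,0,0],[-0.01,0.006,0,0],[0,0.014,0,0],[0,0.024,0,0],[0,0.032,0,0],[0,0.036,0,0],[0,0.032,0,0],[0,0.03,0,0],[0,0.018,0,0],[0,0.008,0,0],[0,0,0,0],[0,0,0,0]]])

```text
time: 18.95
tool_pos: [0.6312, -0.1946, 0.1952]
ee_rot: [-1.766, 1.571, -3.009]
wrist_force: [0.4, 1.3, -5.9]
width: 0.0158
```

```bash
python3 snap.py 14; python3 st.py;python3 rocks.py 14
```

```text
t 19.0 q [-0.385  0.339  1.093 -0.     1.71  -0.713] tcp [ 0.6312 -0.1946  0.1953] w 0.0158 F [-0.22  1.22 -5.75]
x [-1.e-04 -0.e+00 -1.e+00] y [ 9.467e-01  3.221e-01 -1.000e-04] z [ 0.3221 -0.9467 -0.    ] yhead 18.79
side red 155 u [-0.003  0.011  0.025  0.037  0.049] w [0.027 0.039 0.045 0.05  0.054] z [0.117 0.128 0.131 0.134 0.137]
side green 84 u [-0.042 -0.032 -0.021 -0.011  0.001] w [-0.011 -0.003  0.002  0.006  0.009] z [0.031 0.034 0.036 0.038 0.041]
side grey 2676 u [-0.177  0.055  0.11   0.15   0.193] w [-0.059 -0.032  0.011  0.066  0.086] z [0.003 0.102 0.111 0.127 0.176]
```

View pics/side14.png

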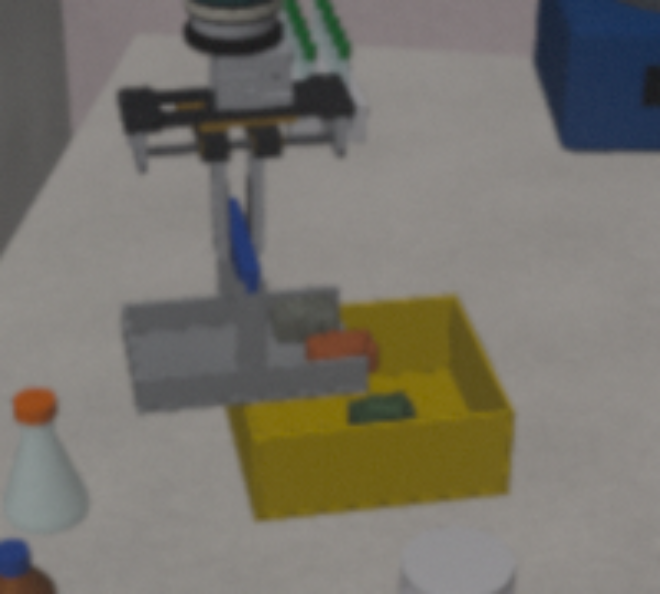

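Everything as wanted: lip at u≈0.01, red and grey at the lip, green flat in the bin (crop (380,408)). I'm lowering to the rim again.

>>> drive_tool(commands=[[[0.01,0,0,0],[0.016,0,0,0],[0.016,0,0,0],[0.01,0,0,0],[0.006,0,0,0],[0.004,0,0,0],[0,0,0,0]]])

```text
time: 19.7
tool_pos: [0.6313, -0.1944, 0.1831]
ee_rot: [0.816, 1.568, -0.426]
wrist_force: [-3.5, 1.7, 5.0]
width: 0.0156
```

>>> drive_tool(commands=[[[0.003,0,0,0],[0,0,0,0]]])

```text
time: 19.9
tool_pos: [0.6313, -0.1945, 0.1831]
ee_rot: [0.812, 1.567, -0.431]
wrist_force: [-3.4, 1.9, 7.3]
width: 0.0156
```

>>> drive_tool(commands=[[[-0.006,0,0,0],[0,0,0,0],[0,0,0,0]]], grip=0.23)

```text
time: 20.2
tool_pos: [0.6315, -0.1949, 0.1808]
ee_rot: [0.276, 1.57, -0.967]
wrist_force: [-1.1, -0.6, 0.9]
width: 0.0217
```

>>> drive_tool(commands=[[[0,0,0,0],[0,0,0,0],[0.002,-0.012,0,0],[0.002,-0.012,0,0],[0.002,-0.012,0,0],[0.002,-0.012,0,0],[0.004,-0.012,0,0],[0.004,-0.012,0,0],[0.005,-0.012,0,0],[0.005,-0.012,0,0],[0,0,0,0]]], grip=0.35)

```text
time: 21.3
tool_pos: [0.6082, -0.2023, 0.1742]
ee_rot: [-1.747, 1.571, -2.99]
wrist_force: [-1.9, -0.4, 1.4]
width: 0.033
```

```bash
python3 snap.py 15; python3 st.py;python3 rocks.py 15
```

```text
t 21.35 q [-0.409  0.298  1.185  0.     1.658 -0.737] tcp [ 0.6084 -0.2022  0.1743] w 0.0328 F [-2.03  0.39  2.13]
x [ 2.e-04 -0.e+00 -1.e+00] y [9.467e-01 3.221e-01 2.000e-04] z [ 3.221e-01 -9.467e-01  1.000e-04] yhead 18.79
side red 129 u [-0.006  0.008  0.021  0.033  0.045] w [0.029 0.038 0.046 0.049 0.053] z [0.086 0.095 0.099 0.101 0.104]
side green 48 u [-0.044 -0.038 -0.031 -0.025 -0.017] w [-0.007 -0.001  0.003  0.005  0.01 ] z [0.029 0.033 0.036 0.038 0.041]
side grey 2715 u [-0.175  0.058  0.1    0.147  0.188] w [-0.058 -0.04   0.009  0.066  0.089] z [0.003 0.086 0.103 0.123 0.184]
side blue 41 u [0.067 0.072 0.079 0.08  0.081] w [-0.036 -0.001  0.039  0.064  0.069] z [0.189 0.193 0.195 0.197 0.199]
```

View pics/side15.png

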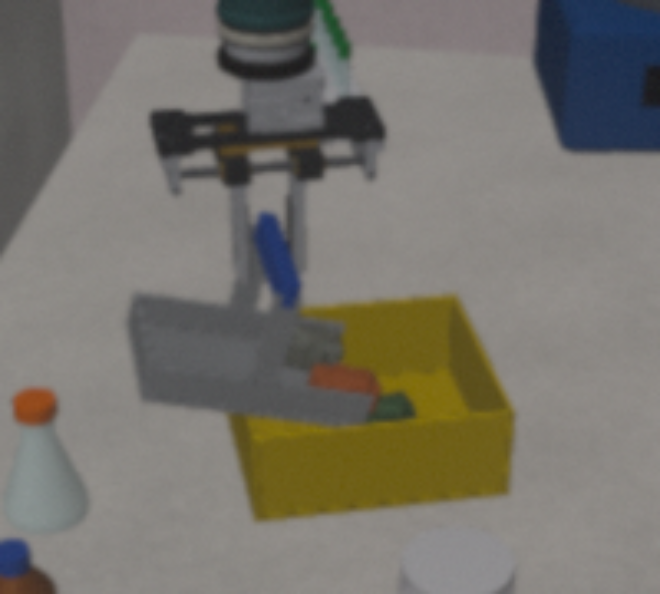

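>>> drive_tool(commands=[[[0.004,-0.012,0,0],[0.005,-0.012,0,0],[0.005,-0.012,0,0],[0.005,-0.012,0,0],[0.006,-0.012,0,0],[0.006,-0.012,0,0],[0.006,-0.012,0,0],[0.006,-0.01,0,0],[0.007,-0.01,0,0],[0.007,-0.01,0,0],[0,0,0,0],[0,0,0,0],[0,0,0,0]]])

```text
time: 22.65
tool_pos: [0.582, -0.2113, 0.1599]
ee_rot: [1.451, 1.57, 0.209]
wrist_force: [-2.0, -0.3, 2.1]
width: 0.0333
```

```bash
python3 snap.py 16; python3 st.py;python3 rocks.py 16
```

```text
t 22.7 q [-0.44   0.253  1.27   0.     1.618 -0.768] tcp [ 0.582  -0.2113  0.16  ] w 0.0329 F [-2.49 -0.31  1.82]
x [ 9.e-04  0.e+00 -1.e+00] y [9.466e-01 3.225e-01 8.000e-04] z [ 3.225e-01 -9.466e-01  2.000e-04] yhead 18.81
side red 85 u [-0.01   0.002  0.011  0.017  0.026] w [0.026 0.035 0.041 0.049 0.055] z [0.056 0.068 0.072 0.075 0.08 ]
side green 36 u [-0.046 -0.038 -0.034 -0.029 -0.024] w [-0.01  -0.004  0.001  0.004  0.007] z [0.029 0.035 0.037 0.039 0.04 ]
side grey 2683 u [-0.177  0.055  0.092  0.141  0.181] w [-0.078 -0.044  0.005  0.066  0.089] z [0.003 0.067 0.103 0.134 0.181]
side blue 200 u [0.037 0.042 0.047 0.052 0.055] w [-0.043 -0.012  0.017  0.048  0.068] z [0.18  0.187 0.192 0.195 0.198]
```

View pics/side16.png

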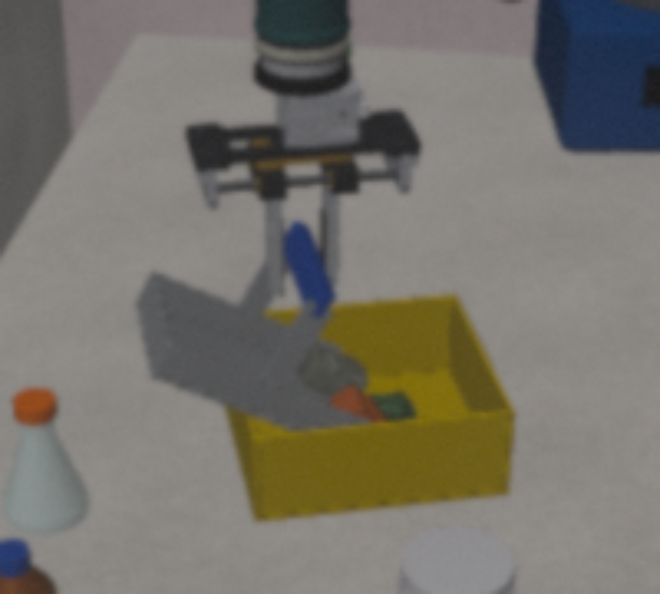

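About 30°; red is starting to go. I'm going steeper.

>>> drive_tool(commands=[[[0.006,-0.009,0,0],[0.006,-0.009,0,0],[0.006,-0.009,0,0],[0.006,-0.009,0,0],[0.007,-0.009,0,0],[0.007,-0.009,0,0],[0.007,-0.009,0,0],[0,0,0,0],[0,0,0,0],[0,0,0,0],[0,0,0,0]]])

```text
time: 23.8
tool_pos: [0.5669, -0.2164, 0.1485]
ee_rot: [1.791, 1.571, 0.549]
wrist_force: [-1.8, -0.6, -0.6]
width: 0.033
```

```bash
python3 snap.py 17; python3 st.py;python3 rocks.py 17
```

```text
t 23.85 q [-0.458  0.23   1.321  0.     1.591 -0.786] tcp [ 0.5669 -0.2164  0.1485] w 0.0332 F [-0.93 -0.31 -0.74]
x [ 2.e-04  1.e-04 -1.e+00] y [9.466e-01 3.224e-01 2.000e-04] z [ 0.3224 -0.9466 -0.    ] yhead 18.81
side red 54 u [0.003 0.011 0.02  0.027 0.033] w [0.027 0.033 0.038 0.044 0.05 ] z [0.053 0.058 0.061 0.064 0.067]
side green 64 u [-0.043 -0.035 -0.026 -0.019 -0.009] w [-0.01  -0.004  0.002  0.005  0.009] z [0.03  0.034 0.036 0.039 0.042]
side grey 2572 u [-0.18   0.05   0.088  0.136  0.179] w [-0.081 -0.047  0.006  0.065  0.083] z [0.003 0.06  0.108 0.143 0.181]
side blue 198 u [0.022 0.028 0.032 0.037 0.041] w [-0.042 -0.013  0.017  0.047  0.069] z [0.171 0.178 0.181 0.185 0.188]
```

View pics/side17.png

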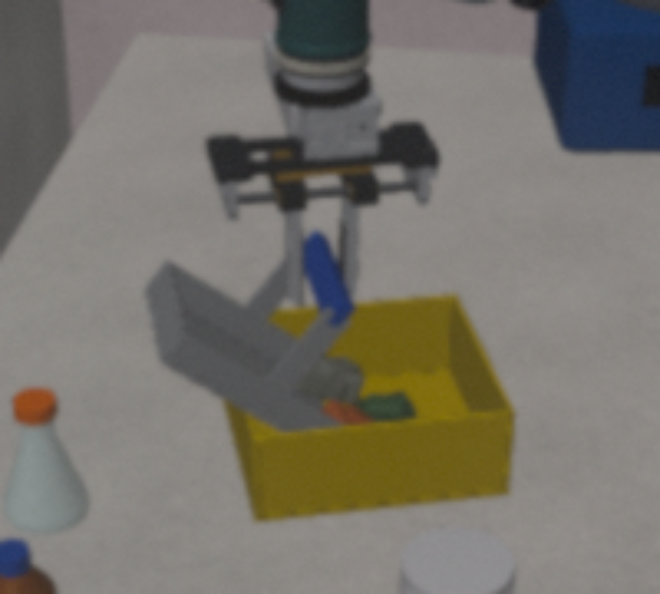

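>>> drive_tool(commands=[[[0.008,-0.01,0,0],[0.008,-0.01,0,0],[0.008,-0.01,0,0],[0.008,-0.01,0,0],[0.008,-0.01,0,0],[0,0,0,0],[0,0,0,0],[0,0,0,0]]])

```text
time: 24.65
tool_pos: [0.5549, -0.2206, 0.1386]
ee_rot: [-1.76, 1.571, -3.003]
wrist_force: [-2.5, -0.3, -0.3]
width: 0.0328
```

```bash
python3 snap.py 18; python3 st.py;python3 rocks.py 18
```

```text
t 24.7 q [-0.473  0.213  1.361 -0.     1.568 -0.801] tcp [ 0.5549 -0.2205  0.1386] w 0.0331 F [-2.22 -0.33  0.7 ]
x [-1.e-04 -0.e+00 -1.e+00] y [ 9.466e-01  3.223e-01 -1.000e-04] z [ 0.3223 -0.9466 -0.    ] yhead 18.8
side red 37 u [0.008 0.018 0.028 0.034 0.04 ] w [0.026 0.033 0.036 0.041 0.047] z [0.048 0.052 0.056 0.059 0.06 ]
side green 80 u [-0.044 -0.033 -0.022 -0.013 -0.002] w [-0.012 -0.004  0.001  0.005  0.009] z [0.03  0.035 0.036 0.038 0.041]
side grey 2507 u [-0.181  0.04   0.081  0.13   0.175] w [-0.079 -0.048  0.009  0.065  0.092] z [0.003 0.05  0.109 0.147 0.179]
side blue 191 u [0.01  0.016 0.02  0.024 0.029] w [-0.044 -0.012  0.016  0.048  0.068] z [0.161 0.166 0.17  0.173 0.176]
```

View pics/side18.png

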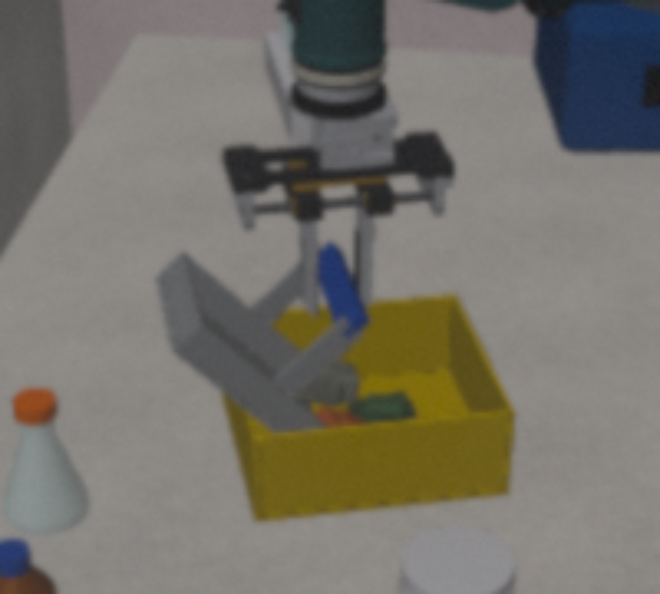

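About 47°: red and grey lie mostly ahead of the lip but lean on it. I'll close the grip and quickly draw the tray up along its own slope, out from behind them.

>>> drive_tool(commands=[[[0,0,0,0],[-0.03,0.03,0,0],[-0.055,0.05,0,0],[-0.06,0.055,0,0],[-0.06,0.055,0,0],[-0.04,0.03,0,0],[-0.01,0.01,0,0],[0,0,0,0],[0,0,0,0]]], grip=0)

```text
time: 25.6
tool_pos: [0.6089, -0.2018, 0.201]
ee_rot: [-2.423, 1.569, 2.618]
wrist_force: [-0.4, -0.0, -3.1]
width: 0.0153
```

```bash
python3 snap.py 19; python3 st.py;python3 rocks.py 19
```

```text
t 25.65 q [-0.409  0.295  1.137  0.     1.712 -0.737] tcp [ 0.6087 -0.2019  0.201 ] w 0.016 F [-0.49 -0.63 -3.15]
x [-0.0018  0.001  -1.    ] y [ 0.9467  0.3222 -0.0014] z [ 0.3222 -0.9467 -0.0015] yhead 18.79
side green 93 u [-0.048 -0.036 -0.024 -0.013 -0.002] w [-0.012 -0.005  0.     0.004  0.009] z [0.028 0.032 0.035 0.038 0.041]
side grey 3009 u [-0.178  0.009  0.08   0.127  0.173] w [-0.062 -0.041  0.     0.066  0.084] z [0.003 0.087 0.108 0.124 0.173]
```

View pics/side19.png

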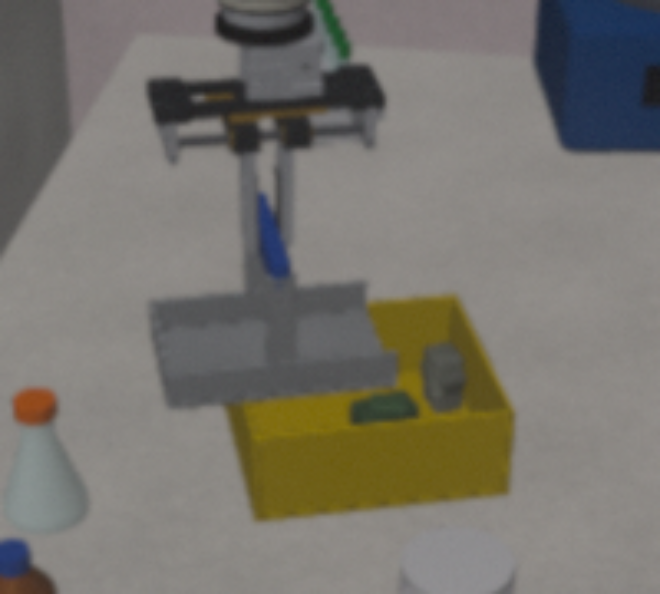

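The tray is empty; green and grey are in the bin (grey standing at crop (445,375)), and red is hidden by the tray. I'm lifting and heading back to the platter.

```bash
python3 st.py 0.5108 0.2270 0.226 -57.1
```

```text
t 25.65 q [-0.409  0.295  1.137  0.     1.712 -0.737] tcp [ 0.6087 -0.2019  0.201 ] w 0.016 F [-0.49 -0.63 -3.15]
x [-0.0018  0.001  -1.    ] y [ 0.9467  0.3222 -0.0014] z [ 0.3222 -0.9467 -0.0015] yhead 18.79
shift frac (current axes) [-0.0978  0.1817 -1.7503]
turn deg about tool x 75.89430288020077  frac 0.21082
shift frac (after turn) [-0.0978 -1.6532 -0.6028] chk -57.1
```

>>> drive_tool(commands=[[[-0.03,0,0,0],[-0.04,0,-0.02,0],[-0.028,0,-0.06,0],[0,0,-0.09,0],[0,0,-0.12,0],[0,0,-0.12,0],[0,0,-0.12,0],[0,0,-0.12,0],[0,0,-0.12,0],[0,0,-0.12,0],[0,0,-0.12,0],[0,0,-0.12,0],[0,0,-0.12,0],[0,0,-0.12,0],[0,0,-0.12,0],[0,0,-0.12,0],[0,0,-0.09,0],[0,0,-0.05,0],[0,0,0,0],[0,0,0,0]]])

```text
time: 27.65
tool_pos: [0.4683, 0.2118, 0.2272]
ee_rot: [0.732, 1.57, -0.51]
wrist_force: [0.2, 0.2, -4.2]
width: 0.0158
```

>>> drive_tool(commands=[[[0,0.04,0,0],[0,0.07,0,0],[0,0.05,0,0],[0,0.02,0,0.01],[0,0,0,0.0155],[0,0,0,0.0155],[0,0,0,0.0155],[0,0,0,0.0155],[0,0,0,0.0155],[0,0,0,0.0155],[0,0,0,0.0155],[0,0,0,0.0155],[0,0,0,0.0155],[0,0,0,0.0155],[0,0,0,0.0155],[0,0,0,0.0155],[0,0,0,0.0148],[0,0,0,0],[0,0,0,0]]])

```text
time: 29.55
tool_pos: [0.5115, 0.2263, 0.2264]
ee_rot: [-0.296, 1.57, -2.862]
wrist_force: [0.1, 0.0, -2.3]
width: 0.0154
```

```bash
python3 st.py 0.5108 0.2270 0.226 -57.1;python3 - <<'E'
from bench import imaging
from h import *
for n in ("top","side"):
    s=imaging.snapshot(n);np.savez(n+"20.npz",**s)
    cv2.imwrite(f"pics/{n}20.png",s["pixels"][:,:,::-1])
E
python3 rocks.py 20
```

```text
t 29.55 q [0.315 0.105 1.31  0.    1.727 1.31 ] tcp [0.5115 0.2263 0.2264] w 0.0154 F [ 0.09  0.02 -2.32]
x [-4.e-04 -1.e-04 -1.e+00] y [ 5.442e-01 -8.389e-01 -1.000e-04] z [-8.389e-01 -5.442e-01  4.000e-04] yhead -57.03
shift frac (current axes) [ 0.0017 -0.0039  0.0009]
turn deg about tool x 0.07165597332283369  frac 0.0002
shift frac (after turn) [ 0.0017 -0.0039  0.0009] chk -57.1
top red 181 u [-0.019 -0.011 -0.004  0.003  0.011] w [0.034 0.048 0.059 0.07  0.082] z [0.036 0.042 0.047 0.049 0.054]
top green 228 u [-0.047 -0.034 -0.022 -0.011  0.001] w [-0.028 -0.017 -0.008  0.     0.01 ] z [0.026 0.032 0.036 0.038 0.043]
top grey 1777 u [-0.194 -0.148 -0.076  0.153  0.194] w [-0.103 -0.051 -0.006  0.061  0.107] z [0.003 0.004 0.005 0.007 0.064]
top blue 10 u [-0.096 -0.081 -0.046 -0.024 -0.008] w [-0.05  -0.028 -0.015  0.008  0.014] z [0.02  0.022 0.029 0.037 0.062]
side green 9 u [-0.045 -0.042 -0.039 -0.036 -0.035] w [-0.016 -0.01  -0.008 -0.001  0.001] z [0.035 0.038 0.039 0.041 0.042]
side grey 791 u [-0.194 -0.149 -0.077  0.14   0.19 ] w [-0.102 -0.036 -0.019  0.048  0.105] z [0.003 0.004 0.004 0.016 0.063]
```

View pics/top20.png

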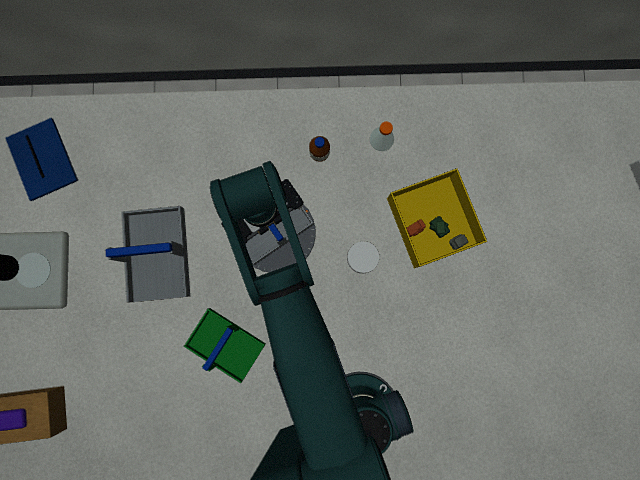

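View pics/side20.png

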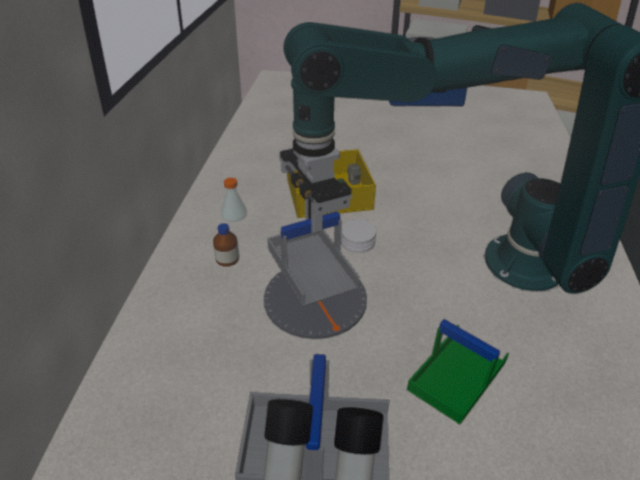

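All three rocks lie in the bin (top: red (416,228), green (440,227), grey (459,241)). The tray is over the platter with its open end towards the dot. Next I check how the tray sits in the grip.

```bash
cat > tr.py <<'E'
import sys
from h import *
i,x,y,zu,hd=sys.argv[1],*map(float,sys.argv[2:6])
a=np.radians(hd);X=np.array([np.cos(a),np.sin(a)]);Y=np.array([-X[1],X[0]]);C=np.array([x,y])
for n in ("side","top"):
    s=load(f"{n}{i}.npz");P=cloud(s);H,S,V=cv2.split(cv2.cvtColor(s["pixels"],cv2.COLOR_RGB2HSV))
    tx=(P[...,:2]-C)@X;ty=(P[...,:2]-C)@Y;z=P[...,2]-zu
    b=(H>105)&(H<130)&(S>110)&(abs(tx)<.05)&(abs(ty)<.1)&(z>.08)&(z<.15)
    if b.sum()>20: print(n,"bar",b.sum(),"tx",np.percentile(tx[b],[1,50,99]).round(4),"ty",np.percentile(ty[b],[0,1,50,99,100]).round(4),"z",np.percentile(z[b],[1,50,99]).round(4))
    f=(S<70)&(abs(tx)<.09)&(abs(ty)<.045)&(abs(z-.005)<.02)
    if f.sum()>50:
        A=np.c_[tx[f],ty[f],np.ones(f.sum())];c=np.linalg.lstsq(A,z[f],rcond=None)[0]
        r=z[f]-A@c;g=abs(r)<.006;c=np.linalg.lstsq(A[g],z[f][g],rcond=None)[0];print(n,"floor",f.sum(),"slope x,y deg",np.degrees(c[:2]).round(2),"z",c[2].round(4))
    w=(S<70)&(abs(tx)<.13)&(abs(ty)<.1)&(z>-.003)&(z<.04)
    p=np.c_[tx[w],ty[w]]
    print(n,"tray ext tx",np.percentile(p[:,0],[.3,99.7]).round(4),"ty",np.percentile(p[:,1],[.3,99.7]).round(4), cv2.minAreaRect((p*1000).astype(np.float32)))
E
python3 tr.py 20 .5115 .2263 .132 -57.03
```

```text
side bar 564 tx [-0.0112 -0.007   0.0039] ty [-0.0546 -0.0519  0.0209  0.0664  0.0676] z [0.0962 0.1137 0.1215]
side floor 2447 slope x,y deg [ 0.11 -0.19] z -0.0014
side tray ext tx [-0.0962  0.0933] ty [-0.0565  0.068 ] ((0.155670166015625, 5.098358154296875), (126.40921783447266, 195.14817810058594), 89.80966186523438)
top bar 120 tx [-0.006   0.0018  0.0094] ty [-0.0548 -0.0547 -0.0337 -0.0122 -0.0115] z [0.1054 0.1195 0.1239]
top floor 944 slope x,y deg [-0.11 -0.7 ] z -0.0009
top tray ext tx [-0.0921  0.0962] ty [-0.0549  0.0173] ((1.9187164306640625, -10.89141845703125), (190.1089630126953, 88.70317077636719), 0.22639280557632446)
```

The tray is level but sits 6-7 mm along the bar and ~6 mm lower in the grip. I'm correcting sideways and lowering.

>>> drive_tool(commands=[[[0,-0.002,0.014,0],[0,-0.002,0.013,0],[0.02,0,0,0.0002],[0.04,0,0,0],[0.05,0,0,0],[0.05,0,0,0],[0.05,0,0,0],[0.05,0,0,0],[0.03,0,0,0],[0.014,0,0,0],[0,0,0,0],[0,0,0,0]]])

```text
time: 30.85
tool_pos: [0.5052, 0.224, 0.1514]
ee_rot: [2.941, 1.569, 0.372]
wrist_force: [0.5, -0.5, -2.5]
width: 0.0161
```

```bash
python3 st.py 0.5108 0.2270 0.1405 -57.1;python3 - <<'E'
from bench import imaging
from h import *
for n in ("top","side"):
    s=imaging.snapshot(n);np.savez(n+"21.npz",**s)
    cv2.imwrite(f"pics/{n}21.png",cv2.resize(s["pixels"][180:360,220:420,::-1],None,fx=3.3,fy=3.3))
E
python3 tr.py 21 .5108 .2270 .05 -57.1
```

```text
t 30.85 q [0.315 0.109 1.455 0.    1.577 1.312] tcp [0.5052 0.224  0.1514] w 0.0161 F [ 0.49 -0.53 -2.49]
x [ 1.3e-03  5.0e-04 -1.0e+00] y [ 5.424e-01 -8.401e-01  3.000e-04] z [-0.8401 -0.5424 -0.0013] yhead -57.15
shift frac (current axes) [ 0.0435  0.0022 -0.0253]
turn deg about tool x -0.05419969183486728  frac -0.00015
shift frac (after turn) [ 0.0435  0.0022 -0.0253] chk -57.1
side bar 469 tx [-0.0108 -0.0074  0.0035] ty [-0.0612 -0.0577  0.0179  0.0605  0.0614] z [0.1042 0.1208 0.1288]
side floor 2323 slope x,y deg [ 0.19 -0.01] z 0.0055
side tray ext tx [-0.0971  0.0927] ty [-0.0627  0.062 ] ((-0.6339797973632812, -0.43433380126953125), (195.7250213623047, 127.05775451660156), 0.4916413426399231)
top bar 98 tx [-0.0061  0.0012  0.0085] ty [-0.061  -0.0605 -0.0407 -0.0196 -0.0192] z [0.1123 0.1264 0.1323]
top floor 689 slope x,y deg [-0.26 -1.33] z 0.0056
top tray ext tx [-0.0921  0.0997] ty [-0.0872 -0.0003] ((10.144256591796875, -40.31526184082031), (210.93531799316406, 106.71861267089844), 6.907402038574219)
```

View pics/side21.png

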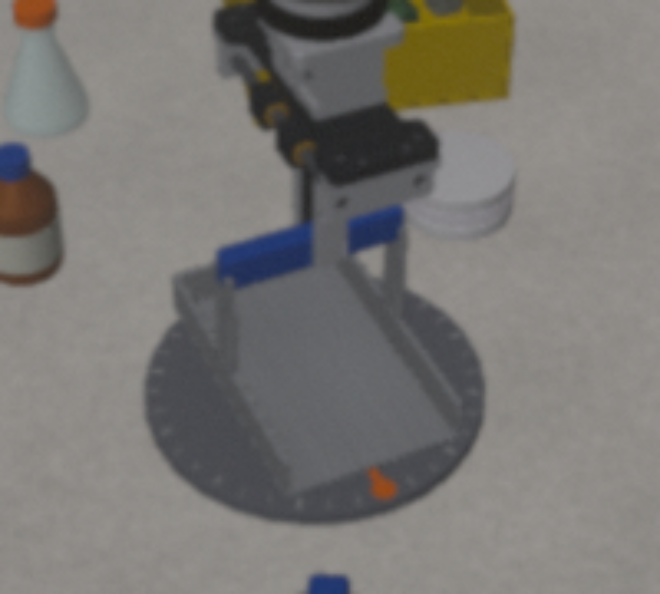

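Centred to about 1-2 mm, underside ~10 mm above the platter, open end at the dot. I'm setting down slowly.

>>> drive_tool(commands=[[[0.008,0,0,0],[0.008,0,0,0],[0.006,0,0,0],[0.004,0,0,0],[0.003,0,0,0],[0,0,0,0]]])

```text
time: 31.55
tool_pos: [0.5047, 0.2238, 0.1433]
ee_rot: [-0.365, 1.571, -2.934]
wrist_force: [-0.8, 0.4, -2.5]
width: 0.0158
```

>>> drive_tool(commands=[[[0.003,0,0,0],[0.003,0,0,0],[0.002,0,0,0],[0,0,0,0]]])

```text
time: 31.95
tool_pos: [0.5048, 0.224, 0.1418]
ee_rot: [3.128, 1.57, 0.56]
wrist_force: [-0.5, -0.1, -1.9]
width: 0.0155
```

>>> drive_tool(commands=[[[0.002,0,0,0],[0.002,0,0,0],[0,0,0,0]]])

```text
time: 32.25
tool_pos: [0.5048, 0.2241, 0.1416]
ee_rot: [3.086, 1.57, 0.518]
wrist_force: [-2.7, 0.2, 4.6]
width: 0.016
```

Contact (about 7 N on the platter). I'm easing off a touch and releasing in stages.

>>> drive_tool(commands=[[[-0.002,0,0,0],[0,0,0,0]]])

```text
time: 32.45
tool_pos: [0.5048, 0.2241, 0.1417]
ee_rot: [-3.081, 1.57, 0.634]
wrist_force: [-2.5, -0.2, 3.8]
width: 0.0156
```

>>> drive_tool(commands=[[[0,0,0,0],[0,0,0,0],[0,0,0,0]]], grip=0.25)

```text
time: 32.75
tool_pos: [0.5049, 0.2237, 0.1405]
ee_rot: [0.957, 1.571, -1.611]
wrist_force: [-0.4, 0.3, 0.1]
width: 0.0237
```

>>> drive_tool(commands=[[[0,0,0,0],[0,0,0,0],[0,0,0,0],[0,0,0,0],[0,0,0,0]]], grip=0.7)

```text
time: 33.25
tool_pos: [0.5048, 0.2239, 0.141]
ee_rot: [-3.099, 1.571, 0.616]
wrist_force: [0.2, 0.2, 0.1]
width: 0.0601
```

>>> drive_tool(commands=[[[-0.02,0,0,0],[-0.04,0,0,0],[-0.06,0,0,0],[-0.1,0,0,0],[-0.12,0,0,0],[-0.12,0,0,0],[-0.1,0,0,0],[-0.05,0,0,0],[0,0,0,0],[0,0,0,0]]])

```text
time: 34.25
tool_pos: [0.5046, 0.2238, 0.2929]
ee_rot: [-0.351, 1.57, -2.92]
wrist_force: [-0.5, -0.4, 0.1]
width: 0.0659
```

```bash
python3 st.py 0.35 0.1 0.28;python3 - <<'E'
from bench import imaging
from h import *
for n in ("top","side"):
    s=imaging.snapshot(n);np.savez(n+"22.npz",**s)
    cv2.imwrite(f"pics/{n}22.png",s["pixels"][:,:,::-1])
E
python3 tr.py 22 .5108 .2270 .04 -57.1; python3 rocks.py 22
```

```text
t 34.25 q [0.315 0.092 1.194 0.    1.857 1.312] tcp [0.5046 0.2238 0.2929] w 0.0659 F [-0.5  -0.39  0.05]
x [-7.e-04 -2.e-04 -1.e+00] y [ 5.423e-01 -8.402e-01 -3.000e-04] z [-8.402e-01 -5.423e-01  7.000e-04] yhead -57.16
shift frac (current axes) [0.0522 0.0808 0.788 ]
side bar 624 tx [-0.0116 -0.0073  0.0033] ty [-0.0608 -0.0588  0.0013  0.0592  0.0609] z [0.1037 0.1217 0.1296]
side floor 2286 slope x,y deg [ 0.14 -0.12] z 0.0056
side tray ext tx [-0.115   0.0922] ty [-0.0988  0.0991] ((-11.633316040039062, 0.03351593017578125), (200.0026092529297, 215.6090087890625), 89.89311981201172)
top bar 161 tx [-0.0065  0.0011  0.0085] ty [-0.0615 -0.0608 -0.0267  0.0073  0.0082] z [0.1186 0.1272 0.1326]
top floor 1162 slope x,y deg [-0.1  -0.19] z 0.0064
top tray ext tx [-0.1057  0.1123] ty [-0.0979  0.0286] ((6.200141906738281, -31.09619140625), (226.76597595214844, 150.98316955566406), 10.040465354919434)
top red 184 u [-0.019 -0.011 -0.004  0.003  0.011] w [0.034 0.048 0.059 0.071 0.083] z [0.036 0.044 0.047 0.05  0.055]
top green 231 u [-0.048 -0.035 -0.022 -0.012  0.001] w [-0.028 -0.017 -0.008  0.     0.009] z [0.025 0.033 0.036 0.039 0.044]
top grey 1705 u [-0.193 -0.149 -0.076  0.152  0.195] w [-0.102 -0.05  -0.005  0.059  0.107] z [0.003 0.004 0.005 0.007 0.063]
top blue 8 u [-0.098 -0.095 -0.071 -0.044 -0.033] w [-0.036 -0.027 -0.015  0.     0.003] z [0.017 0.019 0.022 0.038 0.061]
side green 57 u [-0.049 -0.041 -0.033 -0.025 -0.018] w [-0.009 -0.001  0.003  0.005  0.011] z [0.029 0.033 0.036 0.037 0.04 ]
side grey 724 u [-0.193 -0.142 -0.032  0.143  0.192] w [-0.102 -0.036 -0.009  0.049  0.107] z [0.003 0.004 0.004 0.018 0.062]
```

View pics/side22.png

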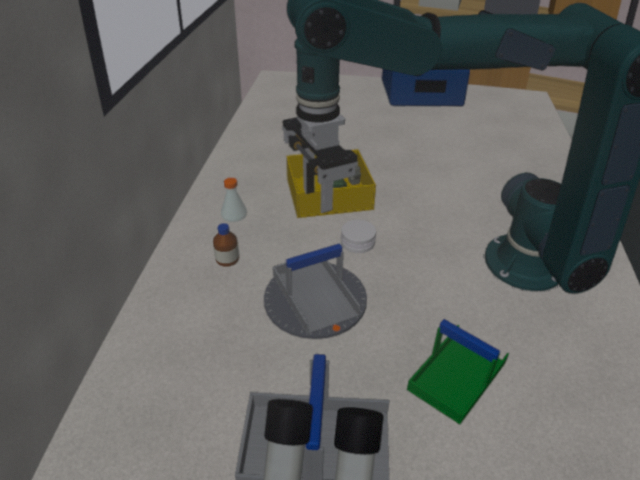

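The tray stands on the platter with its open end at the dot. I'll clear the arm for a last unobstructed check from the top.

>>> drive_tool(commands=[[[-0.05,0.02,0.06,0],[0,0.02,0.12,0],[0,0.02,0.15,0],[0,0.02,0.15,0],[0,0.02,0.12,0],[0,0,0.06,0],[0,0,0,0],[0,0,0,0]]])

```text
time: 35.15
tool_pos: [0.3795, 0.1131, 0.3063]
ee_rot: [2.909, 1.57, 0.34]
wrist_force: [-0.4, 0.5, -0.6]
width: 0.0658
```

```bash
python3 - <<'E'
from bench import imaging
from meas import *
for n in ("top","side"):
    s=imaging.snapshot(n);np.savez(n+"23.npz",**s)
s=load("top23.npz")
cv2.imwrite("pics/top23.png",cv2.resize(s["pixels"][100:290,220:500,::-1],None,fx=2.8,fy=2.8))
m,r=bar(s,(235,190,325,280),0.166);print("bar",m.round(4),r)
H,S,V=cv2.split(cv2.cvtColor(s["pixels"],cv2.COLOR_RGB2HSV))
o=(H>3)&(H<20)&(S>120);o[:185]=0;o[285:]=0;o[:,:230]=0;o[:,325:]=0
v,u=np.nonzero(o);p=onplane(s,np.c_[u,v],.04)[:,:2];print("dot now",len(u),p.mean(0))
s4=load("top4.npz");H,S,V=cv2.split(cv2.cvtColor(s4["pixels"],cv2.COLOR_RGB2HSV))
o=(H>3)&(H<20)&(S>120);o[:185]=0;o[285:]=0;o[:,:230]=0;o[:,325:]=0
v,u=np.nonzero(o);p=onplane(s4,np.c_[u,v],.04)[:,:2]
d=np.linalg.norm(p-[.5108,.2270],axis=1)>.095;d&=p[:,0]<.5;print("dot before",p[d].mean(0))
def bench(s,h1,h2,smin,roi):
    H,S,V=cv2.split(cv2.cvtColor(s["pixels"],cv2.COLOR_RGB2HSV));m=(H>=h1)&(H<h2)&(S>smin);M=np.zeros_like(m);a,b,c,d=roi;M[b:d,a:c]=m[b:d,a:c];v,u=np.nonzero(M);return u.mean().round(1),v.mean().round(1)
s0=load("top0.npz")
for nm,a in (("flaskcap",(3,20,120,(370,115,400,150))),("bottle",(3,20,60,(305,130,335,165)))): print(nm,bench(s0,*a),bench(s,*a))
E
python3 tr.py 23 .5108 .2270 .04 -57.1;python3 rocks.py 23;python3 st.py
```

```text
bar [0.5152 0.2284] ((512.3992919921875, 226.84490966796875), (123.02447509765625, 15.572831153869629), 33.00566101074219)
dot now 42 [0.48692847 0.26376539]
dot before [0.4545447  0.31379041]
flaskcap (np.float64(385.8), np.float64(127.8)) (np.float64(385.8), np.float64(127.9))
bottle (np.float64(318.8), np.float64(148.2)) (np.float64(319.0), np.float64(148.4))
side bar 623 tx [-0.0116 -0.0076  0.0034] ty [-0.061  -0.0585  0.0015  0.0591  0.0607] z [0.1043 0.1215 0.129 ]
side floor 2263 slope x,y deg [ 0.19 -0.15] z 0.0055
side tray ext tx [-0.1154  0.0922] ty [-0.0993  0.0992] ((-10.177986145019531, -0.045440673828125), (199.92233276367188, 215.5663604736328), 89.95008850097656)
top bar 258 tx [-0.0066  0.0013  0.0086] ty [-0.0604 -0.0569  0.0041  0.0601  0.0627] z [0.1219 0.1271 0.1333]
top floor 1743 slope x,y deg [ 0.08 -0.21] z 0.0067
top tray ext tx [-0.1108  0.1111] ty [-0.085   0.0991] ((-0.8641510009765625, 9.37078857421875), (227.49591064453125, 190.26547241210938), 6.192789077758789)
top red 182 u [-0.019 -0.012 -0.004  0.003  0.011] w [0.034 0.047 0.059 0.071 0.082] z [0
[... 183 characters left out ...]
149 -0.079  0.152  0.193] w [-0.103 -0.05  -0.004  0.062  0.106] z [0.003 0.004 0.005 0.007 0.063]
top blue 8 u [-0.098 -0.097 -0.094 -0.066 -0.019] w [-0.054 -0.033 -0.028 -0.014  0.014] z [0.019 0.021 0.039 0.057 0.065]
side green 85 u [-0.045 -0.036 -0.025 -0.014 -0.001] w [-0.012 -0.005  0.     0.004  0.009] z [0.03  0.033 0.036 0.037 0.04 ]
side grey 728 u [-0.194 -0.142 -0.075  0.139  0.193] w [-0.1   -0.038 -0.021  0.051  0.106] z [0.003 0.004 0.005 0.024 0.064]
t 35.25 q [ 0.147 -0.253  1.489  0.     1.906  1.144] tcp [0.38   0.1136 0.3058] w 0.0659 F [-0.62 -0.45 -0.79]
x [-4.e-04  1.e-04 -1.e+00] y [ 5.425e-01 -8.400e-01 -3.000e-04] z [-8.400e-01 -5.425e-01  3.000e-04] yhead -57.14
```

View pics/top23.png

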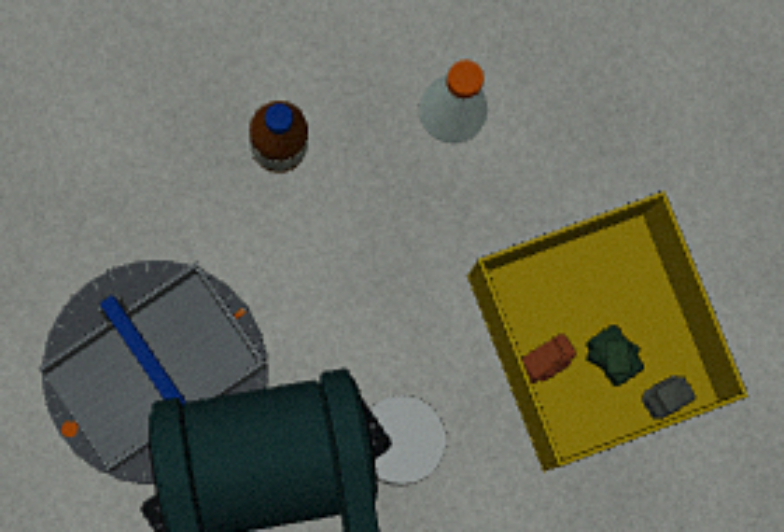

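Everything checks: bar centre (0.512,0.227) against the axis (0.511,0.227), tray at -57.0° against the line at -57.1°, all rocks in the bin, bystanders unmoved. I'm handing in.

```bash
python3 -c "
from bench import robot
print(robot.close_job())"
```

```text
the job is handed in; nothing more can be done
None
```

The job is handed in: all three rocks are in the bin and the empty tray is back on the turntable, released. `close_job` gave no verdict, so this rests on my own camera checks; it took about 35 s of the 64 s.

**Tipping.** The drive only yaws the tool about the vertical, so I rested the tray on the bin's far rim and tipped it over the rim in a loosened grip.
- **First tip:** at about 36° only the green rock came off. The lip was too near the bin floor and the other two stuck at it.
- **Second tip:** I levelled the tray, moved it 50 mm further out and tipped it to about 47°. Red and grey still leaned on the lip, so I closed the grip and drew the tray out from behind them along its slope.

**Setting down.** After the regrips the tray sat 6–7 mm off along its bar and about 6 mm lower in the grip. I corrected for that before lowering it slowly, with about 7 N on the platter at contact.

**Last checks:**
- **Rocks:** all three lie inside the bin below the rim. Red lies close to a side wall, and depth puts it within the limits.
- **Tray:** it stands flat (within about 0.2°), its middle 1–2 mm from the turning axis. It is at -57.0° against the line at -57.1°, with its open end at the dot.
- **Turntable:** the line and dot look unturned. My last numeric comparison of the dot's position failed because the colour mask also caught the line's far tip; I judged this from the picture and the tray's alignment instead.
- **Bystanders:** flask and bottle show the same pixels as at the start. The dishes I only checked by eye.

The two cameras disagree by about 3 mm, which is well inside the tolerances.

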